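# Fit the quarter-turn oil filler cap on a tilted cylinder head

### The arm

A 7-joint arm with a two-finger parallel gripper is mounted at the origin on the work surface. World frame = base frame: x ahead of the robot, y to its left, z up, the work surface at z = 0. Lengths are in m, angles in rad, forces in N, time in s.
With the tool pointing down it reaches from about 0.4 to 0.875 m from the base axis. Payload 19.3 kg.
Tool frame: the origin (TCP) lies at the very end of the fingers, on their centre line; the grasp point (between the pads) lies 19 mm behind it (bot.pinch_z is the distance from the TCP to the grasp point, in m); y points along the fingers, x is the direction in which the jaws open and shut, and the axes are right-handed (so a half turn about y gives the same grasp; the last joint's range is limited). The gripper opens to 85 mm and grips with 20 to 120 N. Pads are 22 mm wide; open, the fingers measure 114 mm over their backs; the gripper's body (76 mm by 85 mm) begins 54 mm behind the grasp point. The pads swing forward as they close: fully open they stand 13 mm farther back than shut.
Start: joints at [-1.185, 0.521, -0.036, 1.599, 0.021, 1.021, -0.113], TCP at [0.275, 0.561, 0.231] pointing down, gripper open.
Joint ranges: [-2.91, 2.91], [-0.3, 2.13], [-1.5, 1.42], [0.17, 2.43], [-1.26, 4.41], [0.16, 1.93], [-2.52, 2.52]. Speed limits (rad/s): [1.89, 1.89, 2.39, 2.39, 3.01, 3.01, 3.01].

### API

Orientations are given as [roll, pitch, yaw] about the fixed x, y, z axes, in that order (R = Rz(yaw) Ry(pitch) Rx(roll)).
In Python, from workcell import bot gives the robot as it stands. The module is installed in compiled form; this text tells all that it offers.
- The arm moves only by the tool arm_command, never from a script. Its argument "moves" is a list of rows, each an object of numbers: "rx", "ry", "rz": the turn, a rotation vector about the tool's x, y, z in rad; "x", "y", "z": the shift along the tool's x, y, z in cm; "gripper": the opening, from -1 (shut) to 1 (fully open). In form: [{"rx": .., "ry": .., "rz": .., "x": .., "y": .., "z": .., "gripper": ..}, ...]. A call has 1 to 5 rows; each row is the pose to reach, as a shift and turn from the pose commanded when the call began, along the tool's axes at that moment; what a row does not reach only later rows make up. A row lasts 1/12 s, in which the tool goes at most 41.7 mm and 7.16 degrees, less where a joint would pass 70% of its speed; a pose out of reach is approached as far as the arm can. A call with a gripper value outside its range is refused whole. The fingers move at their own pace and stop on an object; "squeeze" is the grip in N (left out, the last holds). Time passes only in rows, so rows that repeat a pose let the fingers close. It gives the time, the measured TCP pose, the force and the opening at its end, in the units of the state.
- bot.observe(): the state, without advancing time (a new reading comes with each control period).
- bot.grab_frame(name): name is "side" or "top" or "wrist"; returns (picture, depth): 480x640x3 uint8, red, green, blue; 480x640 float32, m along the optical axis (not along the pixel's ray), 0 where there is no reading.
- bot.camera_model(name): a dict with "vfov" (degrees; the focal length in pixels is half the picture's height over the tangent of half this angle, whatever the lens; pixels are square), "cx", "cy" (the principal point, pixels), "extrinsics" (4x4, takes a point from camera to world coordinates); the wrist camera has in their place "mount" (4x4, takes a point from camera to tool coordinates, whose origin is the TCP and whose axes are the tool frame's). Camera axes: x right, y down, z forward; pixel columns grow to the right and rows downward; lengths in m; the calibration is good to about 2 mm. A picture is of the moment at which its call begins: read the wrist's pose just before it. camera_model takes no time and is no camera call.
- bot.job_done(): hands the job in, once; it reports no verdict.
Trained networks look in the newest picture that a camera, given by its name, has taken for a name from the list of things; names that differ only in an ending like _2 or _b are one class to them, and where a whole thing is asked for, a point or a joint stands for the part that bears it (a point fixed in the world has none). Each returns a list of dicts, best first, with "p" (0 to 1); they miss things now and then, are a little off and sometimes report something else, mostly with a low value. They report only what shows in the picture. A call takes as long as a camera call. They do not tell look-alikes from the thing itself.
- bot.spot_in(name, camera): "box" ([left, top, right, bottom] in pixels, round what is visible of it).
- bot.masks_of(name, camera): "mask" (480x640 bool, what is visible of it) and "box" ([left, top, right, bottom] in pixels, round what is visible of it).
The state is a dict: "clock": time; "qpos": joint angles; "qd": joint speeds; "joint_efforts": joint torques, N m; "position": TCP position; "tool_rot": TCP orientation; "force": force on the tool from outside, world axes, zero at the start; "moment": the same for the moment, N m; "grip_width": finger opening in m.
Only numpy, scipy, OpenCV 4.12 (cv2) and the standard library are available. Lean on these libraries where they do the work, as an engineer would, in place of code of your own. Each camera call takes 0.05 s, during which the arm holds its last target.

### The job

The rebuilt cylinder head is ready to go out: pull the yellow transit plug out of the oil filler neck on its sloping blue cover and put it in the blue basket. Then take the black filler cap from the wooden parts rack, pass its lugs through the slot of the neck until the flange lies flat on the rim, turn it a quarter turn clockwise so that it locks, and let go. Leave the tin, the piston and the spanner where they are.

Things in the scene. Friction and masses are not known exactly. Their poses are not given: they have to be found in the camera images.
- neck (a point): Centre of the rim of the aluminium oil filler neck (72 mm across, 24 mm above the blue cover, 222 mm above the bench). z: straight out of the neck, leaning 30 degrees to the robot's left and a little towards it. y: along the head and the slot, away from the robot. Lip 5 mm thick; opening: round hole 32 mm across plus two notches, making a slot 14 mm wide, 56 mm long along y.
- neck_floor (a point): Centre of the floor of the neck's round chamber, 24 mm below the rim, same axes. Under the lip it is 56 mm across, so the cap's lugs can turn there. Stops let a cap put in with its lugs along y turn about 94 degrees clockwise (looking down into the neck), only about 37 the other way.
- head: Cylinder head (cast metal, 360 mm along y, 170 mm wide) with its blue cover, fixed on a grey stand so that the cover slopes 30 degrees, down to the robot's left; y points away from the robot. Origin in the middle of the casting; same axes as the neck.
- plug: Yellow plastic transit plug, loose in the neck at the start, about 40 g. Origin: centre of its flange's underside, on the rim; z out through the tab, x along the tab. Flange 58 mm across, 4 mm thick. Tab 40 mm (x) by 12 mm (y), 4 to 36 mm above the origin. Tapered round body, 29 to 22 mm across, reaching 18 mm below.
- cap: Black filler cap, about 90 g, upright in the rack. Origin: centre of its flange's underside (at the neck point when seated); z up, x along grip bar and lugs. Flange 64 mm across, 6 thick. Grip bar 60 mm (x) by 14 (y), 6 to 38 mm above the origin, white line on top. Below: round body 28 mm across, 16 deep; two lugs 46 mm over their ends (x), 10 wide, 8 to 16 mm down.
- rack: Wooden parts rack, fixed, 110 mm (x) by 160 mm (y), 45 mm high; origin at the centre of its underside. The 54 mm hole holding the cap is at y = +15 mm; three steel tappets stand 8 mm proud at y = -56 mm.
- basket: Blue plastic basket, fixed, open on top, 150 mm (x) by 200 mm (y), 65 mm high, walls and floor 4 mm; origin at the centre of its underside. Two small caps, 14 mm high, are fixed in its corners at +x.
- tin: Green-banded tin, 64 mm across, 45 mm high; origin at the centre of its underside. Bystander.
- piston: Aluminium engine piston standing on its skirt, 80 mm across, 58 mm high; origin at the centre of its underside. Bystander.
- spanner: Steel spanner 183 mm long, 9 mm high, lying on the bench to the right of the head's stand; origin about the middle of its length, at the bench. Bystander.
Mind the look-alikes: they are no part of the job. Several things have the shape of the cap; the one meant has the colours described above. What is shaped like the plug but purple or turquoise is not meant.

How it is judged:
By the outcome, as a careful person would: the job done as asked, in the order asked, and still so for the second after the job is handed in, with the robot touching nothing.
It also fails if it takes over 72 s, if anything falls off the work surface, if the arm or the gripper's body presses on something with over 40 N, if the wrist force passes 120 N, or if a joint passes its speed limit or range.

## Working session

There is one attempt and no reset: what is moved stays moved. The work goes in short steps, Python scripts to look and compute and a tool call to move; the robot and the scene stay as the last step left them, time stands still between calls to the robot, and variables do not carry over. Pictures are saved under pics/ and viewed, and the job is handed in when it is done.

Besides the shell and the picture viewer there is one more tool, called after ">>>" in YAML: its name, and indented under it one key for each argument. arm_command: Moves the arm, as the interface text tells. Its arguments: {"type":"object","properties":{"moves":{"type":"array"},"squeeze":{"type":"number"}},"required":["moves"]}

```bash
mkdir -p pics
cat > h.py <<'E'
import numpy as np, cv2
from workcell import bot
from scipy.spatial.transform import Rotation as R
np.set_printoptions(precision=4,suppress=True)
def grab(n,fn=None):
    s=bot.observe(); p,d=bot.grab_frame(n)
    if fn: cv2.imwrite('pics/'+fn,p[:,:,::-1])
    return s,p,d
def T(s):
    M=np.eye(4); M[:3,:3]=R.from_euler('xyz',s['tool_rot']).as_matrix(); M[:3,3]=s['position']; return M
def cloud(n,s,d):
    m=bot.camera_model(n); f=240/np.tan(np.radians(m['vfov'])/2)
    v,u=np.mgrid[:480,:640]
    P=np.stack([(u-m['cx'])/f*d,(v-m['cy'])/f*d,d,np.ones_like(d)],-1)
    X=m['extrinsics'] if 'extrinsics' in m else T(s)@m['mount']
    return (P@np.array(X).T)[...,:3]
E
python3 - <<'E'
from h import *
s=bot.observe(); print(s)
for n in ['side','top','wrist']:
    s,p,d=grab(n,n+'0.png'); np.savez('%s0.npz'%n,p=p,d=d,C=cloud(n,s,d)); print(bot.camera_model(n))
E
```

```text
{'clock': 0.0, 'qpos': array([-1.1852,  0.522 , -0.0363,  1.6   ,  0.0212,  1.0211, -0.1128]), 'qd': array([ 0.0002,  0.0003, -0.0001, -0.0009, -0.0002,  0.0017, -0.    ]), 'joint_efforts': array([ -0.002 , -92.7122,   1.9789, -36.9947,   0.0178,   0.0083,
         0.    ]), 'position': array([0.275 , 0.5609, 0.2307]), 'tool_rot': array([-1.5709,  0.0011,  1.115 ]), 'force': array([-0.4722, -0.0723,  0.0299]), 'moment': array([-0.0204, -0.0042, -0.0213]), 'grip_width': 0.08538928062649097}
{'vfov': 57.05535275552717, 'cx': 325.29365363747365, 'cy': 247.55934671605678, 'extrinsics': array([[ 0.9501, -0.2421,  0.1967,  0.3102],
       [-0.3118, -0.7188,  0.6213, -0.5449],
       [-0.009 , -0.6517, -0.7584,  0.927 ],
       [ 0.    ,  0.    ,  0.    ,  1.    ]])}
{'vfov': 53.227207236988576, 'cx': 323.31061995165896, 'cy': 236.61774155362872, 'extrinsics': array([[ 0.0055, -0.9976,  0.0695,  0.4413],
       [-0.9999, -0.0048,  0.01  ,  0.0817],
       [-0.0097, -0.0695, -0.9975,  1.2081],
       [ 0.    ,  0.    ,  0.    ,  1.    ]])}
{'vfov': 69.83173509075635, 'cx': 320.4132685750299, 'cy': 237.27964806263293, 'mount': array([[ 1.    ,  0.    ,  0.0012, -0.0004],
       [-0.0011, -0.3245,  0.9459, -0.1433],
       [ 0.0004, -0.9459, -0.3245,  0.0838],
       [ 0.    ,  0.    ,  0.    ,  1.    ]])}
```

View pics/side0.png

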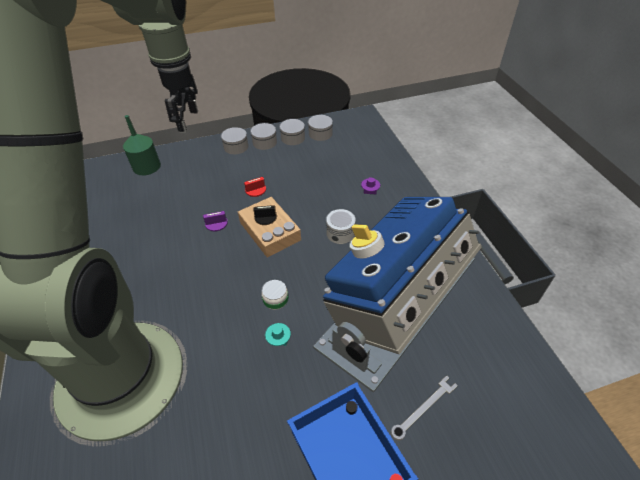

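View pics/top0.png

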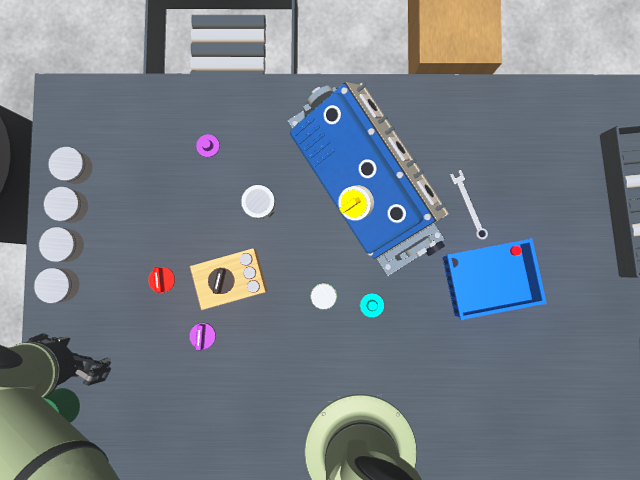

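View pics/wrist0.png

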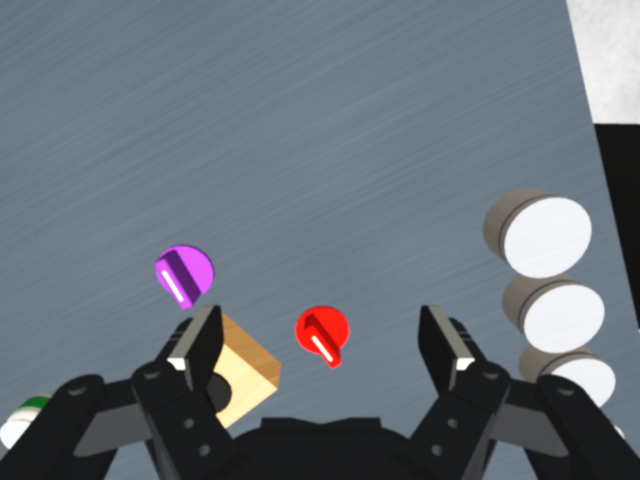

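```bash
cat > m1.py <<'E'
from h import *
for n in ['top','side']:
    z=np.load(n+'0.npz'); p=z['p'].astype(int); C=z['C']; d=z['d']
    r,g,b=p[...,0],p[...,1],p[...,2]
    ok=d>0
    print(n)
    # cover: blue
    blue=ok&(b>90)&(b>1.6*r)&(b>1.4*g)&(C[...,2]>0.13)
    blue=cv2.erode(blue.astype(np.uint8),np.ones((3,3)))>0
    P=C[blue]
    # plane ransac
    rng=np.random.default_rng(0);best=0
    for _ in range(400):
        a=P[rng.choice(len(P),3,False)]; nn=np.cross(a[1]-a[0],a[2]-a[0]); l=np.linalg.norm(nn)
        if l<1e-6: continue
        nn/=l; i=abs((P-a[0])@nn)<.002
        if i.sum()>best: best=i.sum(); I=i
    Q=P[I]; c=Q.mean(0); nn=np.linalg.svd(Q-c,full_matrices=False)[2][2]; nn*=np.sign(nn[2])
    print('cover n',nn,'tilt',np.degrees(np.arccos(nn[2])),len(Q),'c',c, 'azim normal',np.degrees(np.arctan2(nn[1],nn[0])))
    yv=np.cross([0,0,1],nn);yv/=np.linalg.norm(yv);yv*=np.sign(yv[0]);xv=np.cross(yv,nn)
    q=(Q-c); r2=cv2.minAreaRect(np.c_[q@xv,q@yv].astype(np.float32)*1000);print('rect',r2,'yv',yv)
    # yellow
    yel=ok&(r>170)&(g>150)&(b<110)&(C[...,2]>0.15)
    Y=C[yel]; h=(Y-c)@nn
    print('yellow heights',np.percentile(h,[2,20,50,80,98])*1000)
    fl=Y[(h>.018)&(h<.034)]; tab=Y[h>.045]
    print('flange',len(fl),fl.mean(0),'tab',len(tab),tab.mean(0) if len(tab) else 0)
    if len(fl)>10:
        k=np.c_[(fl-c)@xv,(fl-c)@yv].astype(np.float32)*1000
        (cx,cy),rr=cv2.minEnclosingCircle(k); print('fl circ',cx,cy,rr,'height',np.median((fl-c)@nn), 'ctr world flange top', c+xv*cx/1e3+yv*cy/1e3+nn*np.median((fl-c)@nn))
    if len(tab)>10:
        k=np.c_[(tab-c)@xv,(tab-c)@yv].astype(np.float32)*1000
        rc=cv2.minAreaRect(k); print('tab rect in (xv,yv) mm',rc)
        top=tab[(tab-c)@nn>.055]; print(len(top))
    # wood
    wood=ok&(r>170)&(g>110)&(g<200)&(b<150)&(r-b>50)&(C[...,2]>0.03)&(C[...,2]<.06)
    W=C[wood]; print('wood z',np.percentile(W[:,2],[5,50,95]))
    W=W[W[:,2]>.040]; print('rack rect',cv2.minAreaRect(W[:,:2].astype(np.float32)*1000))
    # basket
    bk=ok&(b>90)&(b>1.6*r)&(C[...,2]>0.055)&(C[...,2]<.075)&(C[...,1]<0)
    B=C[bk]; print('basket rim',cv2.minAreaRect(B[:,:2].astype(np.float32)*1000), B[:,2].max())
E
python3 m1.py
```

```text
top
cover n [-0.2691  0.4141  0.8696] tilt 29.59240798563981 4482 c [0.6466 0.0339 0.2125] azim normal 123.02086036957407
rect ((-1.6600418090820312, -5.2224273681640625), (317.39300537109375, 134.26284790039062), 89.82238006591797) yv [ 0.8385  0.5449 -0.    ]
yellow heights [24.9141 27.3616 29.0314 49.8889 62.0366]
flange 411 [0.5796 0.0286 0.2269] tab 114 [0.5721 0.0411 0.2539]
fl circ -22.664306640625 -58.2397346496582 29.369932174682617 height 0.028333188457247863 ctr world flange top [0.5794 0.0304 0.2259]
tab rect in (xv,yv) mm ((-22.10175132751465, -58.38325500488281), (40.041259765625, 11.920572280883789), 0.23920302093029022)
105
wood z [0.0412 0.0453 0.0514]
rack rect ((408.5492248535156, 367.35479736328125), (114.25078582763672, 250.0478515625), 14.208230018615723)
basket rim ((403.6141052246094, -216.070068359375), (157.06996154785156, 413.5606384277344), 11.203920364379883) 0.07330528601284647
side
cover n [-0.2668  0.4111  0.8717] tilt 29.345805826659543 2277 c [0.6245 0.0104 0.2168] azim normal 122.97793210825186
rect ((-6.149829864501953, 21.457931518554688), (312.09588623046875, 130.52655029296875), 89.3097152709961) yv [ 0.8389  0.5443 -0.    ]
yellow heights [26.3336 27.5918 28.6829 52.1727 61.246 ]
flange 179 [0.5761 0.0203 0.2296] tab 64 [0.5736 0.0346 0.2553]
fl circ -28.809642791748047 -30.656770706176758 29.17671012878418 height 0.028074577918303995 ctr world flange top [0.5776 0.0263 0.2272]
tab rect in (xv,yv) mm ((-29.407066345214844, -29.02661895751953), (11.048067092895508, 39.07712173461914), 89.23066711425781)
49
wood z [0.0429 0.0458 0.0488]
rack rect ((407.927001953125, 366.7457275390625), (111.89200592041016, 249.68528747558594), 14.965302467346191)
basket rim ((403.77996826171875, -217.51466369628906), (158.06460571289062, 410.27935791015625), 10.86473274230957) 0.07140074430477816
```

Run:
```python
from h import *
a=np.load('top0.npz')['p'];b=np.load('side0.npz')['p']
A=cv2.resize(a[165:315,170:410],(0,0),fx=3,fy=3,interpolation=cv2.INTER_CUBIC)[:, :, ::-1]
B=cv2.resize(b[180:260,220:400],(0,0),fx=4,fy=4,interpolation=cv2.INTER_CUBIC)[:, :, ::-1]
cv2.imwrite('pics/ca.png',A);cv2.imwrite('pics/cb.png',B)
```

```text
(no output)
```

View pics/ca.png

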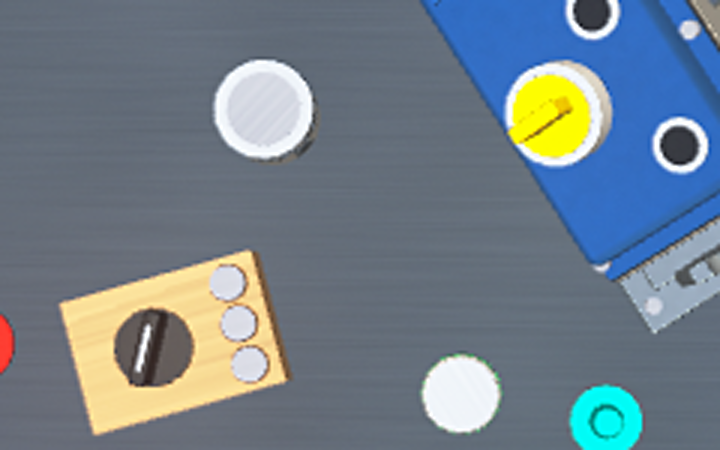

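View pics/cb.png

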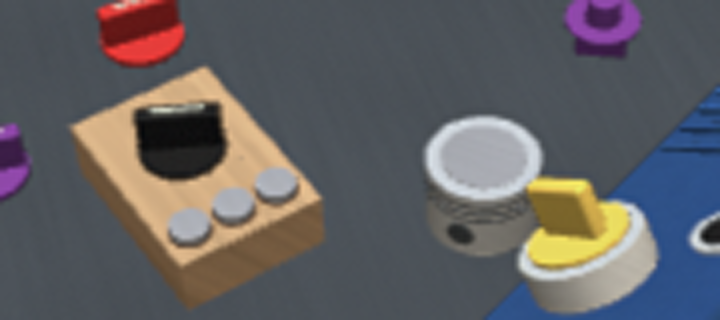

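```bash
cat > m2.py <<'E'
from h import *
for n in ['top','side']:
    z=np.load(n+'0.npz'); p=z['p'].astype(int); C=z['C']; d=z['d']
    r,g,b=p[...,0],p[...,1],p[...,2]; ok=d>0
    wood=ok&(r>150)&(r-b>40)&(abs(C[...,2]-.046)<.006)&(C[...,0]>.3)&(C[...,0]<.5)&(C[...,1]>.2)&(C[...,1]<.46)
    nl,lab,st,ce=cv2.connectedComponentsWithStats(wood.astype(np.uint8)); k=1+st[1:,4].argmax()
    W=C[lab==k]; rc=cv2.minAreaRect(W[:,:2].astype(np.float32)*1000); print(n,'rack',rc,np.median(W[:,2]))
    rcx=np.array(rc[0])/1e3
    near=ok&(np.hypot(C[...,0]-rcx[0],C[...,1]-rcx[1])<.06)&(C[...,2]>.0585)
    P=C[near]; print('high pts',len(P),P[:,2].max(),np.percentile(P[:,2],[10,50,90]))
    tp=P[P[:,2]>.076]; print('bar top',len(tp),tp.mean(0),cv2.minAreaRect(tp[:,:2].astype(np.float32)*1000), np.median(tp[:,2]))
    bl=ok&(np.hypot(C[...,0]-rcx[0],C[...,1]-rcx[1])<.06)&(p.max(-1)<120)&(C[...,2]>.044)
    P=C[bl&(C[...,2]<.0585)]; 
    if len(P): (c,rr)=cv2.minEnclosingCircle(P[:,:2].astype(np.float32)*1000); print('flange',c,rr,np.median(P[:,2]))
    bk=ok&(b>90)&(b>1.6*r)&(C[...,2]>0.055)&(C[...,2]<.075)&(C[...,1]<-.15)&(C[...,0]<.6)
    nl,lab,st,ce=cv2.connectedComponentsWithStats(bk.astype(np.uint8)); k=1+st[1:,4].argmax()
    B=C[bk]; print('basket',cv2.minAreaRect(B[:,:2].astype(np.float32)*1000))
E
python3 m2.py
```

```text
top rack ((419.31121826171875, 326.30096435546875), (110.16686248779297, 161.8655548095703), 16.06204605102539) 0.04520382044073745
high pts 202 0.08706810472156445 [0.066  0.0817 0.085 ]
bar top 159 [0.4149 0.3396 0.0823] ((414.94677734375, 340.2165222167969), (14.7196683883667, 59.671844482421875), 78.1740951538086) 0.08257276715549144
flange (414.76580810546875, 340.40936279296875) 30.864633560180664 0.05131274314152634
basket ((423.5591125488281, -316.7635803222656), (157.06996154785156, 208.260986328125), 11.203920364379883)
side rack ((418.82928466796875, 324.3754577636719), (109.86439514160156, 163.77203369140625), 16.351640701293945) 0.0457809620506362
high pts 212 0.08706279224336289 [0.0624 0.0766 0.0849]
bar top 110 [0.4156 0.3358 0.0822] ((414.8468933105469, 337.41357421875), (16.981201171875, 60.28357696533203), 79.13007354736328) 0.08235140879671976
flange (419.0127868652344, 311.685302734375) 47.85791015625 0.051937807961459304
basket ((423.0247802734375, -317.7840576171875), (158.06460571289062, 206.080322265625), 10.86473274230957)
```

```bash
cat >> h.py <<'E'
AZ=np.radians(33.0)
hy=np.array([np.cos(AZ),np.sin(AZ),0]); hn=np.array([-np.sin(AZ)*.5,np.cos(AZ)*.5,np.cos(np.pi/6)]); hx=np.cross(hy,hn)
def frame(x,y):
    x=x/np.linalg.norm(x); y=y/np.linalg.norm(y); return np.c_[x,y,np.cross(x,y)]
def down(azdeg): a=np.radians(azdeg); return frame(np.array([np.cos(a),np.sin(a),0]),np.array([0,0,-1.]))
def go(pos,Rt,s=None):
    s=s or bot.observe(); M=T(s); A=M[:3,:3]
    dp=A.T@(np.array(pos)-M[:3,3])*100; rv=R.from_matrix(A.T@Rt).as_rotvec()
    print('shift cm',dp.round(2),'|%.1f|'%np.linalg.norm(dp),'turn',rv.round(3),'|%.1f deg|'%np.degrees(np.linalg.norm(rv)))
def st():
    s=bot.observe(); print(round(s['clock'],2),s['position'],s['tool_rot'],'q',s['qpos'],'F',s['force'],'g',s['grip_width'])
E
python3 - <<'E'
from h import *
print(hx,hy,hn)
N=np.array([.5785,.0284,.2265])-.004*hn
print(N)
go(N+.12*hn,frame(hy,-hn))
go(N+.12*hn,frame(-hy,-hn))
E
```

```text
[ 0.4717 -0.7263  0.5   ] [0.8387 0.5446 0.    ] [-0.2723  0.4193  0.866 ]
[0.5796 0.0267 0.223 ]
shift cm [-31.49  -9.58 -45.71] |56.3| turn [-0.511  0.527  0.14 ] |42.8 deg|
shift cm [-31.49  -9.58 -45.71] |56.3| turn [ 0.186 -2.526  0.676] |150.2 deg|
```

>>> arm_command:
  moves:
    - {"x": -31.5,"y": -9.6,"z": -45.7,"rx": -0.51,"ry": 0.53,"rz": 0.14,"gripper": 0.2}
    - {"x": -31.5,"y": -9.6,"z": -45.7,"rx": -0.51,"ry": 0.53,"rz": 0.14,"gripper": 0.2}
    - {"x": -31.5,"y": -9.6,"z": -45.7,"rx": -0.51,"ry": 0.53,"rz": 0.14,"gripper": 0.2}
    - {"x": -31.5,"y": -9.6,"z": -45.7,"rx": -0.51,"ry": 0.53,"rz": 0.14,"gripper": 0.2}
    - {"x": -31.5,"y": -9.6,"z": -45.7,"rx": -0.51,"ry": 0.53,"rz": 0.14,"gripper": 0.2}

```text
clock: 0.57
position: [0.3761, 0.3806, 0.2677]
tool_rot: [-2.012, 0.017, 0.657]
force: [0.0, 0.5, -1.1]
grip_width: 0.0514
```

Run:
```python
from h import *
st()
N=np.array([.5796,.0267,.223]); go(N+.12*hn,frame(hy,-hn))
```

```text
0.57 [0.3761 0.3806 0.2677] [-2.0121  0.0166  0.6575] q [-1.3111  0.4473  0.2424  1.7394  0.3126  1.1869 -0.5702] F [ 0.0303  0.466  -1.0866] g 0.05136324872601965
shift cm [ -5.13   9.44 -33.66] |35.3| turn [-0.082  0.08   0.023] |6.7 deg|
```

>>> arm_command:
  moves:
    - {"x": -5.1,"y": 9.4,"z": -33.7,"rx": -0.08,"ry": 0.08,"rz": 0.02}
    - {"x": -5.1,"y": 9.4,"z": -33.7,"rx": -0.08,"ry": 0.08,"rz": 0.02}
    - {"x": -5.1,"y": 9.4,"z": -33.7,"rx": -0.08,"ry": 0.08,"rz": 0.02}
    - {"x": -5.1,"y": 9.4,"z": -33.7,"rx": -0.08,"ry": 0.08,"rz": 0.02}
    - {"x": -5.1,"y": 9.4,"z": -33.7,"rx": -0.08,"ry": 0.08,"rz": 0.02}

```text
invalid input at $.moves[0]: expected keys rx, ry, rz, x, y, z, gripper
```

Run:
```python
from h import *
st()
N=np.array([.5796,.0267,.223]); go(N+.12*hn,frame(hy,-hn))
```

```text
0.57 [0.3761 0.3806 0.2677] [-2.0121  0.0166  0.6575] q [-1.3111  0.4473  0.2424  1.7394  0.3126  1.1869 -0.5702] F [ 0.0303  0.466  -1.0866] g 0.05136324872601965
shift cm [ -5.13   9.44 -33.66] |35.3| turn [-0.082  0.08   0.023] |6.7 deg|
```

>>> arm_command:
  moves:
    - {"x": -5.1,"y": 9.4,"z": -33.7,"rx": -0.08,"ry": 0.08,"rz": 0.02,"gripper": 0.2}
    - {"x": -5.1,"y": 9.4,"z": -33.7,"rx": -0.08,"ry": 0.08,"rz": 0.02,"gripper": 0.2}
    - {"x": -5.1,"y": 9.4,"z": -33.7,"rx": -0.08,"ry": 0.08,"rz": 0.02,"gripper": 0.2}
    - {"x": -5.1,"y": 9.4,"z": -33.7,"rx": -0.08,"ry": 0.08,"rz": 0.02,"gripper": 0.2}
    - {"x": -5.1,"y": 9.4,"z": -33.7,"rx": -0.08,"ry": 0.08,"rz": 0.02,"gripper": 0.2}

```text
clock: 0.98
position: [0.4777, 0.2019, 0.3015]
tool_rot: [-2.089, -0.0, 0.582]
force: [1.6, 0.3, 0.2]
grip_width: 0.0516
```

Run:
```python
from h import *
st()
N=np.array([.5796,.0267,.223]); go(N+.12*hn,frame(hy,-hn))
```

```text
0.98 [0.4777 0.2019 0.3015] [-2.0892 -0.0004  0.5816] q [-1.1169  0.331   0.3677  1.8709  0.4429  1.1014 -0.4115] F [1.6089 0.295  0.1512] g 0.051582827678399244
shift cm [ -1.07   4.84 -13.62] |14.5| turn [-0.005  0.005  0.003] |0.4 deg|
```

>>> arm_command:
  moves:
    - {"x": -1.1,"y": 4.8,"z": -13.6,"rx": 0,"ry": 0,"rz": 0,"gripper": 0.2}
    - {"x": -1.1,"y": 4.8,"z": -13.6,"rx": 0,"ry": 0,"rz": 0,"gripper": 0.2}
    - {"x": -1.1,"y": 4.8,"z": -13.6,"rx": 0,"ry": 0,"rz": 0,"gripper": 0.2}
    - {"x": -1.1,"y": 4.8,"z": -13.6,"rx": 0,"ry": 0,"rz": 0,"gripper": 0.2}
    - {"x": -1.1,"y": 4.8,"z": -13.6,"rx": 0,"ry": 0,"rz": 0,"gripper": 0.2}

```text
clock: 1.4
position: [0.5472, 0.0739, 0.3282]
tool_rot: [-2.09, -0.002, 0.575]
force: [0.1, 0.0, -0.5]
grip_width: 0.0511
```

Run:
```python
from h import *
st()
N=np.array([.5796,.0267,.223]); go(N+.12*hn,frame(hy,-hn))
s,p,d=grab('wrist','w1.png'); np.savez('w1.npz',p=p,d=d,C=cloud('wrist',s,d))
```

```text
1.4 [0.5472 0.0739 0.3282] [-2.0901 -0.002   0.5747] q [-0.9016  0.2889  0.4455  1.8639  0.469   1.0115 -0.1529] F [ 0.0582  0.0072 -0.4719] g 0.05110946217582072
shift cm [ 0.15 -0.03  0.3 ] |0.3| turn [-0.004 -0.002  0.001] |0.3 deg|
```

View pics/w1.png

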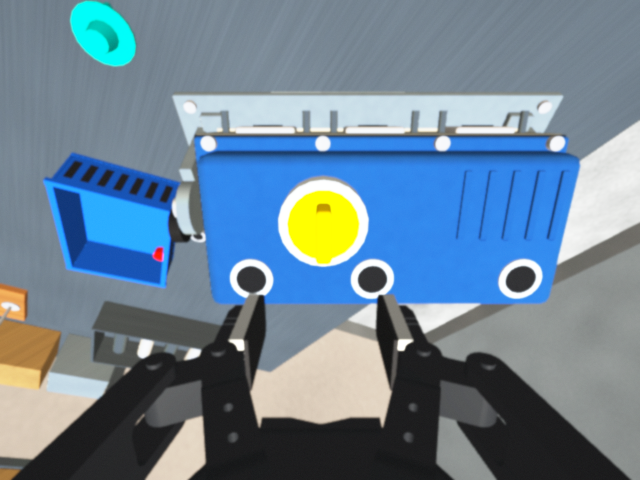

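```bash
cat > m3.py <<'E'
from h import *
import sys
def meas(C,p,d):
    p=p.astype(int); r,g,b=p[...,0],p[...,1],p[...,2]; ok=d>0
    yel=ok&(r>170)&(g>150)&(b<110); Y=C[yel]
    O=np.array([.5796,.0267,.223])
    blue=ok&(b>90)&(b>1.6*r)&(b>1.4*g)&(C[...,2]>0.12); 
    blue=cv2.erode(blue.astype(np.uint8),np.ones((3,3)))>0; P=C[blue]; h=(P-O)@hn
    P=P[abs(h+.024)<.008]; c=P.mean(0); nn=np.linalg.svd(P-c,full_matrices=False)[2][2]; nn*=np.sign(nn[2])
    for _ in range(4):
        P=P[abs((P-c)@nn)<.0025]; c=P.mean(0); nn=np.linalg.svd(P-c,full_matrices=False)[2][2]; nn*=np.sign(nn[2])
    print('n',nn,'tilt',np.degrees(np.arccos(nn[2])),'az',np.degrees(np.arctan2(nn[1],nn[0])),'h of O over cover',(O-c)@nn)
    h=(Y-O)@nn; fl=Y[abs(h-.004)<.004]; L=np.c_[(fl-O)@hx,(fl-O)@hy].astype(np.float32)*1000
    print('flange',cv2.minEnclosingCircle(L),np.median((fl-O)@nn))
    tb=Y[h>.030]; L=np.c_[(tb-O)@hx,(tb-O)@hy].astype(np.float32)*1000; print('tab',cv2.minAreaRect(L),L.mean(0),np.median((tb-O)@nn))
    r,g,b=p[...,0],p[...,1],p[...,2]
    rim=ok&(p.min(-1)>140)&(abs((C-O)@hn)<.004)&(np.linalg.norm(C-O,axis=-1)<.045)
    L=np.c_[(C[rim]-O)@hx,(C[rim]-O)@hy].astype(np.float32)*1000
    if len(L): print('rim',len(L),cv2.minEnclosingCircle(L),np.median((C[rim]-O)@nn))
if __name__=='__main__':
    z=np.load(sys.argv[1]); meas(z['C'],z['p'],z['d'])
E
python3 m3.py w1.npz; python3 m3.py top0.npz; python3 m3.py side0.npz
```

```text
n [-0.2729  0.4199  0.8656] tilt 30.05271046698406 az 123.0205430145897 h of O over cover 0.023844313096205712
flange ((-2.058396577835083, 0.41764119267463684), 27.96448516845703) 0.004366315044023836
tab ((-2.3961143493652344, 0.6321039199829102), (11.88055419921875, 38.886104583740234), 89.60614013671875) [-3.8038  0.4532] 0.035951534948232916
rim 2021 ((-1.6010220050811768, 0.7253522872924805), 35.966434478759766) 0.0002428192510821421
n [-0.2679  0.412   0.8709] tilt 29.437569165184428 az 123.03564246263727 h of O over cover 0.023924053385427087
flange ((-170.3301544189453, 22.775789260864258), 198.14976501464844) 0.004117416237401049
tab ((-202.0028533935547, 8.6975736618042), (12.460667610168457, 443.3680114746094), 87.91864013671875) [-11.6505   2.0072] 0.035671786893704815
rim 289 ((-1.625393271446228, 1.6073499917984009), 36.128501892089844) 6.376954687156997e-06
n [-0.2677  0.4098  0.872 ] tilt 29.310708884237034 az 123.15461587507454 h of O over cover 0.024013902851724365
flange ((1.4176967144012451, -1.9222216606140137), 29.182912826538086) 0.003983861564870377
tab ((1.1512870788574219, -0.2783637046813965), (11.046870231628418, 39.02558135986328), 89.21009826660156) [ 4.7051 -0.8606] 0.03538271249311571
rim 150 ((1.0757194757461548, 0.03748757764697075), 36.123870849609375) -0.00013538288052178377
```

```bash
cat >> h.py <<'E'
N=np.array([.5796,.0267,.223])-.0016*hx+.0007*hy
E
python3 - <<'E'
from h import *
print(N); go(N+.008*hn,frame(hy,-hn))
E
```

```text
[0.5794 0.0282 0.2222]
shift cm [ 0.12 11.24  0.12] |11.2| turn [-0.005  0.     0.002] |0.3 deg|
```

>>> arm_command:
  moves:
    - {"x": 0.1,"y": 4,"z": 0.1,"rx": 0,"ry": 0,"rz": 0,"gripper": 0.1}
    - {"x": 0.1,"y": 7,"z": 0.1,"rx": 0,"ry": 0,"rz": 0,"gripper": 0.1}
    - {"x": 0.1,"y": 9,"z": 0.1,"rx": 0,"ry": 0,"rz": 0,"gripper": 0.1}
    - {"x": 0.1,"y": 10.5,"z": 0.1,"rx": 0,"ry": 0,"rz": 0,"gripper": 0.1}
    - {"x": 0.1,"y": 11.2,"z": 0.1,"rx": 0,"ry": 0,"rz": 0,"gripper": 0.1}

```text
clock: 1.87
position: [0.5762, 0.0339, 0.2272]
tool_rot: [-2.089, 0.002, 0.581]
force: [-0.6, -0.4, 0.3]
grip_width: 0.047
```

Run:
```python
from h import *
st();go(N+.008*hn,frame(hy,-hn))
```

```text
1.87 [0.5762 0.0339 0.2272] [-2.0887  0.0019  0.5814] q [-0.79    0.4489  0.4542  1.9504  0.4804  0.737  -0.1552] F [-0.5854 -0.3662  0.3325] g 0.04695692573606341
shift cm [-0.04 -0.05 -0.32] |0.3| turn [-0.006  0.006  0.001] |0.5 deg|
```

>>> arm_command:
  moves:
    - {"x": 0,"y": 0,"z": -0.2,"rx": 0,"ry": 0,"rz": 0,"gripper": -1}
    - {"x": 0,"y": 0,"z": -0.2,"rx": 0,"ry": 0,"rz": 0,"gripper": -1}
    - {"x": 0,"y": 0,"z": -0.2,"rx": 0,"ry": 0,"rz": 0,"gripper": -1}
    - {"x": 0,"y": 0,"z": -0.2,"rx": 0,"ry": 0,"rz": 0,"gripper": -1}
    - {"x": 0,"y": 0,"z": -0.2,"rx": 0,"ry": 0,"rz": 0,"gripper": -1}
  squeeze: 40

```text
clock: 2.28
position: [0.578, 0.0334, 0.231]
tool_rot: [-2.089, -0.002, 0.582]
force: [-4.3, 4.3, 8.2]
grip_width: 0.0115
```

Run:
```python
from h import *
st();go(N+.008*hn,frame(hy,-hn))
```

```text
2.28 [0.578  0.0334 0.231 ] [-2.0887 -0.0023  0.582 ] q [-0.788   0.4434  0.4547  1.9462  0.4798  0.7405 -0.1502] F [-4.3381  4.3335  8.165 ] g 0.011523437742329374
shift cm [-0.16  0.21 -0.  ] |0.3| turn [-0.006  0.004  0.005] |0.5 deg|
```

>>> arm_command:
  moves:
    - {"x": 0,"y": -0.7,"z": 0,"rx": 0,"ry": 0,"rz": 0,"gripper": -1}
    - {"x": 0,"y": -1.8,"z": 0,"rx": 0,"ry": 0,"rz": 0,"gripper": -1}
    - {"x": 0,"y": -3.5,"z": 0,"rx": 0,"ry": 0,"rz": 0,"gripper": -1}
    - {"x": 0,"y": -6,"z": 0,"rx": 0,"ry": 0,"rz": 0,"gripper": -1}
    - {"x": 0,"y": -8,"z": 0,"rx": 0,"ry": 0,"rz": 0,"gripper": -1}

```text
clock: 2.7
position: [0.5554, 0.0663, 0.3014]
tool_rot: [-2.089, -0.001, 0.581]
force: [-0.2, 0.4, -0.1]
grip_width: 0.0113
```

Run:
```python
from h import *
st()
B=[.423,-.317]
for a in (11,-79,101,33): go([B[0],B[1],.17],down(a))
s,p,d=grab('wrist','w2.png'); np.savez('w2.npz',p=p,d=d,C=cloud('wrist',s,d))
```

```text
2.7 [0.5554 0.0663 0.3014] [-2.0886 -0.0015  0.5812] q [-0.8761  0.328   0.4492  1.8901  0.4687  0.9373 -0.1497] F [-0.2264  0.433  -0.0941] g 0.011269770197183806
shift cm [-32.14  23.63 -15.04] |42.6| turn [0.511 0.38  0.102] |37.0 deg|
shift cm [-32.14  23.63 -15.04] |42.6| turn [0.338 1.909 0.507] |114.8 deg|
shift cm [-32.14  23.63 -15.04] |42.6| turn [ 0.456 -1.154 -0.304] |73.2 deg|
shift cm [-32.14  23.63 -15.04] |42.6| turn [0.518 0.005 0.003] |29.7 deg|
```

View pics/w2.png

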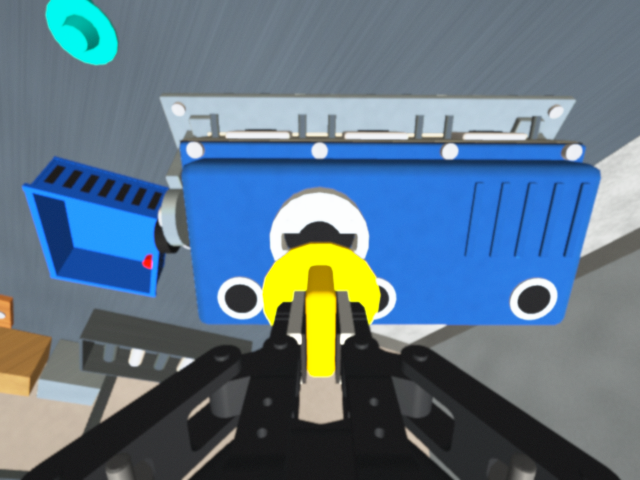

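Run:
```python
from h import *
go([.423,-.317,.28],down(11))
```

```text
shift cm [-32.32  14.23 -20.5 ] |40.8| turn [0.51  0.381 0.106] |37.0 deg|
```

>>> arm_command:
  moves:
    - {"x": -32.3,"y": 14.2,"z": -20.5,"rx": 0.51,"ry": 0.38,"rz": 0.11,"gripper": -1}
    - {"x": -32.3,"y": 14.2,"z": -20.5,"rx": 0.51,"ry": 0.38,"rz": 0.11,"gripper": -1}
    - {"x": -32.3,"y": 14.2,"z": -20.5,"rx": 0.51,"ry": 0.38,"rz": 0.11,"gripper": -1}
    - {"x": -32.3,"y": 14.2,"z": -20.5,"rx": 0.51,"ry": 0.38,"rz": 0.11,"gripper": -1}
    - {"x": -32.3,"y": 14.2,"z": -20.5,"rx": 0.51,"ry": 0.38,"rz": 0.11,"gripper": -1}

```text
clock: 3.17
position: [0.4947, -0.1113, 0.2903]
tool_rot: [-1.64, -0.005, 0.24]
force: [1.6, -0.3, -0.6]
grip_width: 0.0109
```

Run:
```python
from h import *
st();go([.423,-.317,.28],down(11))
```

```text
3.17 [ 0.4947 -0.1113  0.2903] [-1.6399 -0.0052  0.2402] q [-0.3236  0.2716  0.4801  1.8778 -0.0741  0.9924  0.4191] F [ 1.5581 -0.2699 -0.5654] g 0.01086598101446668
shift cm [-11.86   2.23 -18.17] |21.8| turn [0.069 0.048 0.007] |4.8 deg|
```

>>> arm_command:
  moves:
    - {"x": -11.9,"y": 2.2,"z": -18.2,"rx": 0.07,"ry": 0.05,"rz": 0.01,"gripper": -1}
    - {"x": -11.9,"y": 2.2,"z": -18.2,"rx": 0.07,"ry": 0.05,"rz": 0.01,"gripper": -1}
    - {"x": -11.9,"y": 2.2,"z": -18.2,"rx": 0.07,"ry": 0.05,"rz": 0.01,"gripper": -1}
    - {"x": -11.9,"y": 2.2,"z": -18.2,"rx": 0.07,"ry": 0.05,"rz": 0.01,"gripper": -1}
    - {"x": -11.9,"y": 2.2,"z": -18.2,"rx": 0.07,"ry": 0.05,"rz": 0.01,"gripper": -1}

```text
clock: 3.58
position: [0.4266, -0.306, 0.2813]
tool_rot: [-1.574, 0.005, 0.192]
force: [0.7, -0.0, -0.9]
grip_width: 0.0113
```

Run:
```python
from h import *
st();go([.42,-.317,.045],down(11))
s,p,d=grab('top','t3.png')
```

```text
3.58 [ 0.4266 -0.306   0.2813] [-1.5744  0.0055  0.1921] q [ 0.0898  0.3456  0.5449  1.821  -0.1985  1.0318  0.9032] F [ 0.6734 -0.0306 -0.9306] g 0.011279662007844273
shift cm [-0.72 23.64 -0.86] |23.7| turn [ 0.004  0.    -0.005] |0.4 deg|
```

View pics/t3.png

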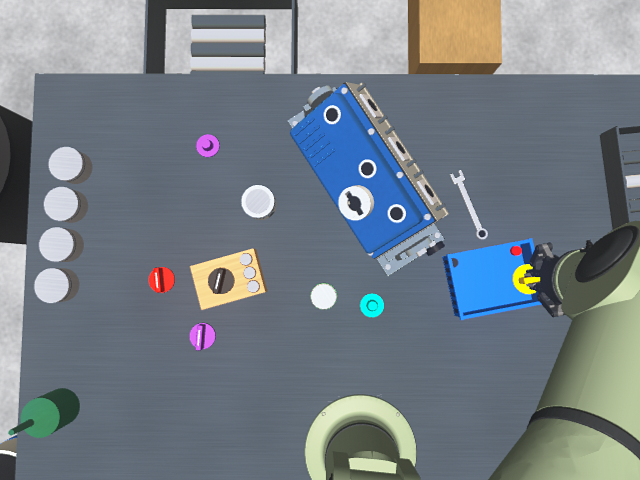

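>>> arm_command:
  moves:
    - {"x": -0.6,"y": 4,"z": -0.2,"rx": 0,"ry": 0,"rz": 0,"gripper": -1}
    - {"x": -0.6,"y": 8,"z": -0.2,"rx": 0,"ry": 0,"rz": 0,"gripper": -1}
    - {"x": -0.6,"y": 12,"z": -0.2,"rx": 0,"ry": 0,"rz": 0,"gripper": -1}
    - {"x": -0.6,"y": 15,"z": -0.2,"rx": 0,"ry": 0,"rz": 0,"gripper": -1}
    - {"x": -0.6,"y": 18,"z": -0.2,"rx": 0,"ry": 0,"rz": 0,"gripper": -1}

```text
clock: 4.05
position: [0.4209, -0.308, 0.0995]
tool_rot: [-1.574, 0.006, 0.192]
force: [1.5, -0.2, -0.2]
grip_width: 0.0109
```

Run:
```python
from h import *
st();go([.42,-.317,.036],down(11))
```

```text
4.05 [ 0.4209 -0.308   0.0995] [-1.5741  0.0065  0.192 ] q [ 0.218   0.5936  0.407   1.9943 -0.3738  0.6286  1.0609] F [ 1.5078 -0.2259 -0.204 ] g 0.010889153364807776
shift cm [-0.22  6.35 -0.85] |6.4| turn [ 0.003 -0.    -0.006] |0.4 deg|
```

>>> arm_command:
  moves:
    - {"x": -0.2,"y": 3,"z": -0.7,"rx": 0,"ry": 0,"rz": 0,"gripper": -1}
    - {"x": -0.2,"y": 5,"z": -0.7,"rx": 0,"ry": 0,"rz": 0,"gripper": -1}
    - {"x": -0.2,"y": 6.0,"z": -0.7,"rx": 0,"ry": 0,"rz": 0,"gripper": -1}
    - {"x": -0.2,"y": 6.3,"z": -0.7,"rx": 0,"ry": 0,"rz": 0,"gripper": -1}
    - {"x": -0.2,"y": 6.3,"z": -0.7,"rx": 0,"ry": 0,"rz": 0,"gripper": -1}

```text
clock: 4.47
position: [0.4202, -0.3159, 0.0381]
tool_rot: [-1.574, 0.006, 0.192]
force: [0.7, -0.7, -0.1]
grip_width: 0.0114
```

Run:
```python
from h import *
st()
```

```text
4.47 [ 0.4202 -0.3159  0.0381] [-1.5743  0.0064  0.1918] q [ 0.2881  0.6994  0.3321  2.004  -0.4308  0.5078  1.1203] F [ 0.6552 -0.6755 -0.0919] g 0.011429029143248852
```

>>> arm_command:
  moves:
    - {"x": 0,"y": 0.6,"z": 0,"rx": 0,"ry": 0,"rz": 0,"gripper": -1}
    - {"x": 0,"y": 0.6,"z": 0,"rx": 0,"ry": 0,"rz": 0,"gripper": -0.4}
    - {"x": 0,"y": 0.6,"z": 0,"rx": 0,"ry": 0,"rz": 0,"gripper": 0}
    - {"x": 0,"y": 0.6,"z": 0,"rx": 0,"ry": 0,"rz": 0,"gripper": 0}
    - {"x": 0,"y": -3,"z": 0,"rx": 0,"ry": 0,"rz": 0,"gripper": 0.1}

```text
clock: 4.88
position: [0.4183, -0.3144, 0.0644]
tool_rot: [-1.57, 0.012, 0.192]
force: [-0.6, 1.0, -0.7]
grip_width: 0.0469
```

>>> arm_command:
  moves:
    - {"x": 0,"y": -4,"z": 0,"rx": 0,"ry": 0,"rz": 0,"gripper": 0.1}
    - {"x": 0,"y": -8,"z": 0,"rx": 0,"ry": 0,"rz": 0,"gripper": 0.1}
    - {"x": 0,"y": -12,"z": 0,"rx": 0,"ry": 0,"rz": 0,"gripper": 0.1}
    - {"x": 0,"y": -16,"z": 0,"rx": 0,"ry": 0,"rz": 0,"gripper": 0.1}
    - {"x": 0,"y": -20,"z": 0,"rx": 0,"ry": 0,"rz": 0,"gripper": 0.1}

```text
clock: 5.3
position: [0.4208, -0.3148, 0.2704]
tool_rot: [-1.575, 0.006, 0.191]
force: [0.6, -0.4, -0.2]
grip_width: 0.0463
```

Run:
```python
from h import *
s,p,d=grab('wrist','w4.png'); st()
C=[.415,.339]
go([.415,.339,.28],down(78.5)); go([.415,.339,.28],down(-101.5))
```

```text
5.35 [ 0.4227 -0.3168  0.2772] [-1.5797 -0.0007  0.1903] q [ 0.1006  0.3542  0.5612  1.8256 -0.2124  1.0157  0.9355] F [ 2.7982 -2.7465 10.0021] g 0.04666458219283174
shift cm [11.65 -0.85 64.53] |65.6| turn [ 0.008 -1.18  -0.005] |67.6 deg|
shift cm [11.65 -0.85 64.53] |65.6| turn [0.005 1.962 0.009] |112.4 deg|
```

View pics/w4.png

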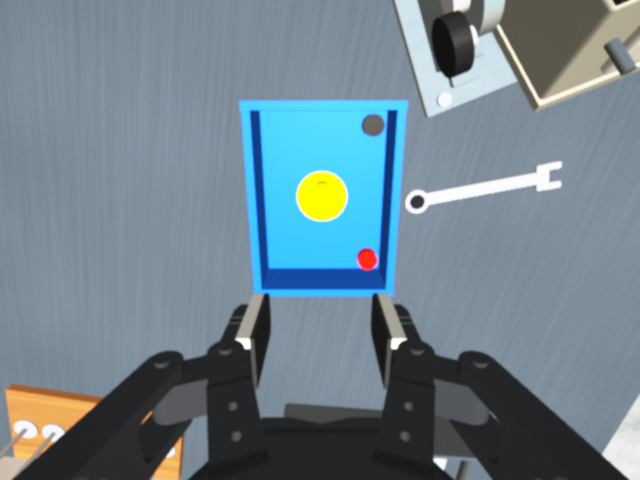

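>>> arm_command:
  moves:
    - {"x": 11.7,"y": -0.8,"z": 64.5,"rx": 0,"ry": -1.18,"rz": 0,"gripper": 0.3}
    - {"x": 11.7,"y": -0.8,"z": 64.5,"rx": 0,"ry": -1.18,"rz": 0,"gripper": 0.3}
    - {"x": 11.7,"y": -0.8,"z": 64.5,"rx": 0,"ry": -1.18,"rz": 0,"gripper": 0.3}
    - {"x": 11.7,"y": -0.8,"z": 64.5,"rx": 0,"ry": -1.18,"rz": 0,"gripper": 0.3}
    - {"x": 11.7,"y": -0.8,"z": 64.5,"rx": 0,"ry": -1.18,"rz": 0,"gripper": 0.3}

```text
clock: 5.77
position: [0.4182, -0.1049, 0.2699]
tool_rot: [-1.571, 0.007, 0.823]
force: [2.0, 0.5, 1.2]
grip_width: 0.0551
```

Run:
```python
from h import *
st();go([.415,.339,.28],down(78.5))
```

```text
5.77 [ 0.4182 -0.1049  0.2699] [-1.5709  0.0066  0.8226] q [-0.2105  0.167   0.36    2.0432 -0.0655  0.9466  1.0059] F [1.9638 0.4999 1.1826] g 0.055092458229835245
shift cm [32.3  -1.22 30.43] |44.4| turn [-0.002 -0.548 -0.006] |31.4 deg|
```

>>> arm_command:
  moves:
    - {"x": 32.3,"y": -1.2,"z": 30.4,"rx": 0,"ry": -0.55,"rz": 0,"gripper": 0.3}
    - {"x": 32.3,"y": -1.2,"z": 30.4,"rx": 0,"ry": -0.55,"rz": 0,"gripper": 0.3}
    - {"x": 32.3,"y": -1.2,"z": 30.4,"rx": 0,"ry": -0.55,"rz": 0,"gripper": 0.3}
    - {"x": 32.3,"y": -1.2,"z": 30.4,"rx": 0,"ry": -0.55,"rz": 0,"gripper": 0.3}
    - {"x": 32.3,"y": -1.2,"z": 30.4,"rx": 0,"ry": -0.55,"rz": 0,"gripper": 0.3}

```text
clock: 6.18
position: [0.4181, 0.1036, 0.2747]
tool_rot: [-1.567, 0.005, 1.374]
force: [1.3, -0.9, 0.6]
grip_width: 0.0556
```

Run:
```python
from h import *
st();go([.415,.339,.25],down(78.5))
```

```text
6.18 [0.4181 0.1036 0.2747] [-1.5673  0.0051  1.3741] q [-0.49    0.1571  0.122   2.0269 -0.0203  0.9646  1.0162] F [ 1.3418 -0.8776  0.6077] g 0.05562561309995431
shift cm [23.04  2.37  4.9 ] |23.7| turn [-0.004  0.004 -0.005] |0.4 deg|
```

>>> arm_command:
  moves:
    - {"x": 23,"y": 2.4,"z": 4.9,"rx": 0,"ry": 0,"rz": 0,"gripper": 0.3}
    - {"x": 23,"y": 2.4,"z": 4.9,"rx": 0,"ry": 0,"rz": 0,"gripper": 0.3}
    - {"x": 23,"y": 2.4,"z": 4.9,"rx": 0,"ry": 0,"rz": 0,"gripper": 0.3}
    - {"x": 23,"y": 2.4,"z": 4.9,"rx": 0,"ry": 0,"rz": 0,"gripper": 0.3}
    - {"x": 23,"y": 2.4,"z": 4.9,"rx": 0,"ry": 0,"rz": 0,"gripper": 0.3}

```text
clock: 6.6
position: [0.4169, 0.3108, 0.2521]
tool_rot: [-1.567, 0.005, 1.366]
force: [1.0, -0.6, 0.7]
grip_width: 0.0554
```

>>> arm_command:
  moves:
    - {"x": 1,"y": 0,"z": 0,"rx": 0,"ry": 0,"rz": 0,"gripper": 0.3}

```text
clock: 6.68
position: [0.4174, 0.3247, 0.2511]
tool_rot: [-1.565, 0.004, 1.372]
force: [-1.2, -0.4, -0.0]
grip_width: 0.0556
```

Run:
```python
from h import *
st();go([.415,.339,.25],down(78.5))
s,p,d=grab('wrist','w5.png');C=cloud('wrist',s,d); np.savez('w5.npz',p=p,d=d,C=C)
tp=C[(d>0)&(C[...,2]>.077)&(C[...,2]<.09)&(np.hypot(C[...,0]-.415,C[...,1]-.339)<.05)]
print(len(tp),tp.mean(0),cv2.minAreaRect(tp[:,:2].astype(np.float32)*1000),np.median(tp[:,2]))
```

```text
6.68 [0.4174 0.3247 0.2511] [-1.565   0.0044  1.3724] q [-0.7773  0.3499  0.0071  1.8252 -0.0057  0.9734  0.605 ] F [-1.16   -0.3887 -0.0158] g 0.05557849331543642
shift cm [1.35 0.11 0.52] |1.5| turn [-0.006  0.002 -0.004] |0.4 deg|
921 [0.4125 0.34   0.0834] ((413.9389953613281, 339.9222717285156), (13.9488525390625, 59.56493377685547), 78.22626495361328) 0.08352701537190887
```

View pics/w5.png

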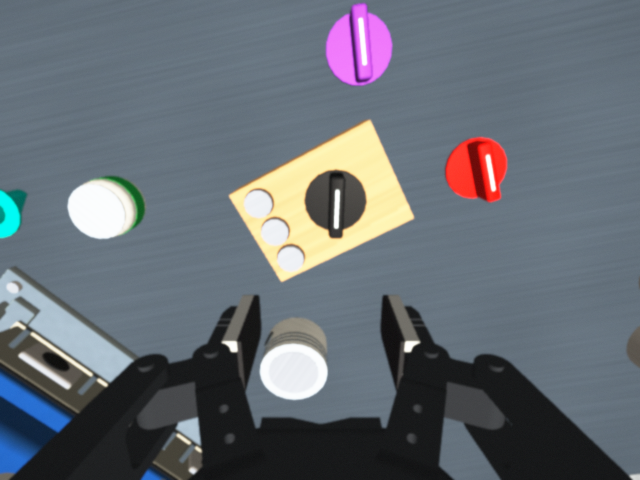

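Run:
```python
from h import *
st();go([.414,.3399,.056],down(78.3))
```

```text
6.73 [0.4182 0.3237 0.2513] [-1.5654  0.0049  1.372 ] q [-0.7761  0.3498  0.0084  1.825  -0.0055  0.9739  0.6069] F [-1.7501  1.3973 -0.1712] g 0.0556394914121505
shift cm [ 1.6  19.52  0.63] |19.6| turn [-0.005  0.005 -0.005] |0.5 deg|
```

>>> arm_command:
  moves:
    - {"x": 1.6,"y": 3.5,"z": 0.6,"rx": 0,"ry": 0,"rz": 0,"gripper": 0.2}
    - {"x": 1.6,"y": 7,"z": 0.6,"rx": 0,"ry": 0,"rz": 0,"gripper": 0.2}
    - {"x": 1.6,"y": 10,"z": 0.6,"rx": 0,"ry": 0,"rz": 0,"gripper": 0.2}
    - {"x": 1.6,"y": 12.5,"z": 0.6,"rx": 0,"ry": 0,"rz": 0,"gripper": 0.2}
    - {"x": 1.6,"y": 14,"z": 0.6,"rx": 0,"ry": 0,"rz": 0,"gripper": 0.2}

```text
clock: 7.15
position: [0.4153, 0.3336, 0.1095]
tool_rot: [-1.565, 0.008, 1.366]
force: [0.2, 0.2, -0.5]
grip_width: 0.0514
```

Run:
```python
from h import *
s,p,d=grab('wrist','w6.png');C=cloud('wrist',s,d)
tp=C[(d>0)&(C[...,2]>.078)&(C[...,2]<.09)&(np.hypot(C[...,0]-.415,C[...,1]-.339)<.045)]
print(len(tp),cv2.minAreaRect(tp[:,:2].astype(np.float32)*1000),np.median(tp[:,2]))
st();go([.414,.3399,.056],down(78.3))
```

```text
2544 ((413.6636962890625, 339.8392028808594), (14.017045974731445, 59.698455810546875), 77.88419342041016) 0.08341558345981578
7.2 [0.4147 0.3331 0.108 ] [-1.5639  0.0099  1.3666] q [-0.7862  0.5531 -0.0024  1.9395  0.0015  0.661   0.5771] F [-1.6964 -2.35   -4.5861] g 0.05131491188805246
shift cm [0.7  5.19 0.17] |5.2| turn [-0.007 -0.    -0.01 ] |0.7 deg|
```

View pics/w6.png

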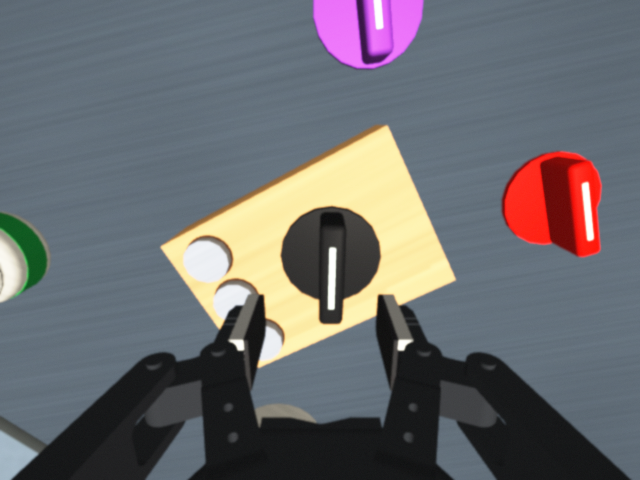

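>>> arm_command:
  moves:
    - {"x": 0.7,"y": 2,"z": 0.2,"rx": -0.01,"ry": 0,"rz": -0.01,"gripper": 0.1}
    - {"x": 0.7,"y": 3.5,"z": 0.2,"rx": -0.01,"ry": 0,"rz": -0.01,"gripper": 0.1}
    - {"x": 0.7,"y": 4.6,"z": 0.2,"rx": -0.01,"ry": 0,"rz": -0.01,"gripper": 0.1}
    - {"x": 0.7,"y": 5.2,"z": 0.2,"rx": -0.01,"ry": 0,"rz": -0.01,"gripper": 0.1}
    - {"x": 0.7,"y": 5.2,"z": 0.2,"rx": -0.01,"ry": 0,"rz": -0.01,"gripper": 0.1}

```text
clock: 7.62
position: [0.4151, 0.3413, 0.0593]
tool_rot: [-1.576, -0.003, 1.366]
force: [-0.1, -0.4, -0.6]
grip_width: 0.0469
```

Run:
```python
from h import *
st();go([.414,.3399,.056],down(78.1))
```

```text
7.62 [0.4151 0.3413 0.0593] [-1.5758 -0.0031  1.3663] q [-0.7985  0.6346 -0.0022  1.9616  0.0075  0.5401  0.5596] F [-0.1469 -0.4091 -0.5539] g 0.04693517660937076
shift cm [-0.16  0.33  0.08] |0.4| turn [0.005 0.003 0.003] |0.4 deg|
```

>>> arm_command:
  moves:
    - {"x": -0.1,"y": 0.2,"z": 0.1,"rx": 0,"ry": 0,"rz": 0,"gripper": 0}
    - {"x": -0.1,"y": 0.2,"z": 0.1,"rx": 0,"ry": 0,"rz": 0,"gripper": -1}
    - {"x": -0.1,"y": 0.2,"z": 0.1,"rx": 0,"ry": 0,"rz": 0,"gripper": -1}
    - {"x": -0.1,"y": 0.2,"z": 0.1,"rx": 0,"ry": 0,"rz": 0,"gripper": -1}
    - {"x": -0.1,"y": 0.2,"z": 0.1,"rx": 0,"ry": 0,"rz": 0,"gripper": -1}
  squeeze: 70

```text
clock: 8.03
position: [0.4142, 0.3411, 0.0585]
tool_rot: [-1.577, -0.005, 1.366]
force: [-2.7, -0.9, 8.6]
grip_width: 0.0127
```

Run:
```python
from h import *
st()
```

```text
8.03 [0.4142 0.3411 0.0585] [-1.5767 -0.0047  1.3664] q [-0.7992  0.6345 -0.0023  1.9655  0.0077  0.5345  0.5588] F [-2.6637 -0.9211  8.5687] g 0.012674891273261442
```

>>> arm_command:
  moves:
    - {"x": 0,"y": -2,"z": 0,"rx": 0,"ry": 0,"rz": 0,"gripper": -1}
    - {"x": 0,"y": -6,"z": 0,"rx": 0,"ry": 0,"rz": 0,"gripper": -1}
    - {"x": 0,"y": -10,"z": 0,"rx": 0,"ry": 0,"rz": 0,"gripper": -1}
    - {"x": 0,"y": -14,"z": 0,"rx": 0,"ry": 0,"rz": 0,"gripper": -1}
    - {"x": 0,"y": -18,"z": 0,"rx": 0,"ry": 0,"rz": 0,"gripper": -1}

```text
clock: 8.45
position: [0.4125, 0.3401, 0.2402]
tool_rot: [-1.576, -0.004, 1.366]
force: [1.0, 0.9, -1.0]
grip_width: 0.0126
```

>>> arm_command:
  moves:
    - {"x": 0,"y": -4,"z": 0,"rx": 0,"ry": 0,"rz": 0,"gripper": -1}
    - {"x": 0,"y": -6,"z": 0,"rx": 0,"ry": 0,"rz": 0,"gripper": -1}
    - {"x": 0,"y": -6,"z": 0,"rx": 0,"ry": 0,"rz": 0,"gripper": -1}

```text
clock: 8.7
position: [0.4137, 0.3413, 0.3028]
tool_rot: [-1.58, -0.01, 1.366]
force: [-0.2, 0.1, -1.0]
grip_width: 0.0128
```

Run:
```python
from h import *
st()
s,p,d=grab('wrist','w7.png');C=cloud('wrist',s,d);np.savez('w7.npz',p=p,d=d,C=C,T=T(s))
M=T(s); L=(C-M[:3,3])@M[:3,:3]*1000
# tool coords of cap
m=(d>0)&(abs(L[...,0])<40)&(L[...,1]>-40)&(L[...,1]<40)&(abs(L[...,2])<45)
q=L[m]; print(len(q)); 
h,e=np.histogram(q[:,1],np.arange(-40,41,2)); print(np.c_[e[:-1],h].astype(int).tolist())
go(N+.12*hn,frame(-hx,-hn)); go(N+.12*hn,frame(hx,-hn))
```

```text
8.7 [0.4137 0.3413 0.3028] [-1.5803 -0.0105  1.3663] q [-0.8123  0.2989  0.0134  1.7566 -0.0017  1.0722  0.5675] F [-0.2179  0.1256 -1.0324] g 0.012819910333077937
13264
[[-40, 295], [-38, 475], [-36, 149], [-34, 171], [-32, 219], [-30, 218], [-28, 540], [-26, 3361], [-24, 736], [-22, 261], [-20, 217], [-18, 217], [-16, 209], [-14, 186], [-12, 169], [-10, 155], [-8, 139], [-6, 79], [-4, 74], [-2, 47], [0, 48], [2, 43], [4, 334], [6, 4530], [8, 261], [10, 121], [12, 10], [14, 0], [16, 0], [18, 0], [20, 0], [22, 0], [24, 0], [26, 0], [28, 0], [30, 0], [32, 0], [34, 0], [36, 0], [38, 0]]
shift cm [-22.94  -2.64 -18.44] |29.5| turn [-0.194 -0.765  0.501] |53.6 deg|
shift cm [-22.94  -2.64 -18.44] |29.5| turn [-0.62   2.292 -0.24 ] |136.7 deg|
```

View pics/w7.png

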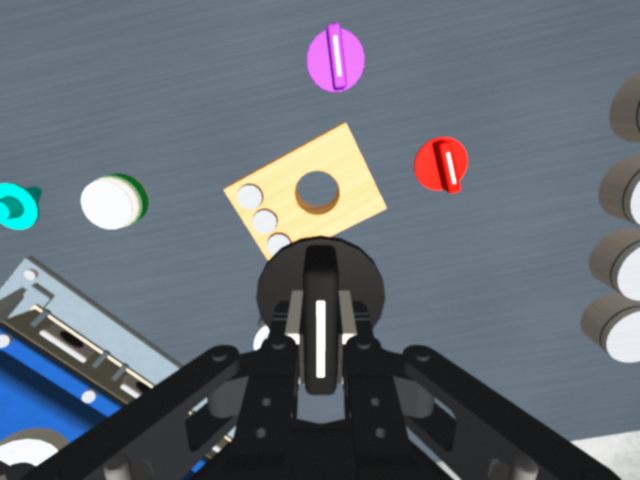

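```bash
cat > cap.py <<'E'
from h import *
import sys
def capm(fn):
    z=np.load(fn); C=z['C'];p=z['p'].astype(int);d=z['d'];M=z['T']; L=(C-M[:3,3])@M[:3,:3]*1000
    blk=(d>0)&(p.max(-1)<110)
    fl=L[blk&(abs(L[...,1]-7)<3)&(abs(L[...,0])<40)&(abs(L[...,2])<40)]
    # plane fit
    c=fl.mean(0);n=np.linalg.svd(fl-c,full_matrices=False)[2][2];n*=np.sign(n[1]);print('flange n(tool)',n,'y',c,len(fl))
    hull=cv2.convexHull(fl[:,[0,2]].astype(np.float32))[:,0]
    print('ext x',np.percentile(fl[:,0],[.2,99.8]),'z',np.percentile(fl[:,2],[.2,99.8]))
    print('circ',cv2.minEnclosingCircle(hull))
    tp=L[(d>0)&(abs(L[...,1]+25)<2)&(abs(L[...,0])<8)&(abs(L[...,2])<40)]
    tw=L[(d>0)&(p.min(-1)>150)&(abs(L[...,1]+25)<3)&(abs(L[...,0])<8)&(abs(L[...,2])<40)]
    print('bar',cv2.minAreaRect(tp[:,[0,2]].astype(np.float32)),np.percentile(tp[:,2],[.5,99.5]),'line',cv2.minAreaRect(tw[:,[0,2]].astype(np.float32)))
capm(sys.argv[1])
E
python3 cap.py w7.npz
```

```text
flange n(tool) [-0.0011  1.     -0.0023] y [-0.2674  6.9136 11.9234] 5111
ext x [-31.4651  30.9791] z [-15.2732  31.6052]
circ ((-0.2791636288166046, 0.2354864776134491), 31.880613327026367)
bar ((-0.03759288787841797, 0.1927471160888672), (59.66035842895508, 15.941695213317871), 89.70345306396484) [-28.4588  29.2775] line ((-0.15105462074279785, -0.8107452392578125), (37.867103576660156, 3.70697021484375), 89.78057098388672)
```

>>> arm_command:
  moves:
    - {"x": -22.9,"y": -2.6,"z": -18.4,"rx": -0.194,"ry": -0.765,"rz": 0.5,"gripper": -1}
    - {"x": -22.9,"y": -2.6,"z": -18.4,"rx": -0.194,"ry": -0.765,"rz": 0.5,"gripper": -1}
    - {"x": -22.9,"y": -2.6,"z": -18.4,"rx": -0.194,"ry": -0.765,"rz": 0.5,"gripper": -1}
    - {"x": -22.9,"y": -2.6,"z": -18.4,"rx": -0.194,"ry": -0.765,"rz": 0.5,"gripper": -1}
    - {"x": -22.9,"y": -2.6,"z": -18.4,"rx": -0.194,"ry": -0.765,"rz": 0.5,"gripper": -1}

```text
clock: 9.17
position: [0.5073, 0.1536, 0.3154]
tool_rot: [-1.616, 0.356, 1.88]
force: [0.9, -0.3, -1.4]
grip_width: 0.0129
```

Run:
```python
from h import *
st();go(N+.12*hn,frame(-hx,-hn))
```

```text
9.17 [0.5073 0.1536 0.3154] [-1.6161  0.3556  1.8803] q [-0.676   0.2968  0.065   1.7844  0.3667  1.1518  1.1094] F [ 0.8705 -0.3209 -1.4341] g 0.012864169329465599
shift cm [-8.2   1.97 -1.38] |8.5| turn [-0.069 -0.245  0.161] |17.3 deg|
```

>>> arm_command:
  moves:
    - {"x": -8.2,"y": 2.0,"z": -1.4,"rx": -0.07,"ry": -0.245,"rz": 0.16,"gripper": -1}
    - {"x": -8.2,"y": 2.0,"z": -1.4,"rx": -0.07,"ry": -0.245,"rz": 0.16,"gripper": -1}
    - {"x": -8.2,"y": 2.0,"z": -1.4,"rx": -0.07,"ry": -0.245,"rz": 0.16,"gripper": -1}
    - {"x": -8.2,"y": 2.0,"z": -1.4,"rx": -0.07,"ry": -0.245,"rz": 0.16,"gripper": -1}
    - {"x": -8.2,"y": 2.0,"z": -1.4,"rx": -0.07,"ry": -0.245,"rz": 0.16,"gripper": -1}

```text
clock: 9.58
position: [0.5454, 0.0806, 0.3253]
tool_rot: [-1.576, 0.518, 2.139]
force: [1.3, 0.6, -1.6]
grip_width: 0.013
```

```bash
python3 - <<'E'
from h import *
st();go(N+.12*hn,frame(-hx,-hn))
s,p,d=grab('wrist','w8.png');C=cloud('wrist',s,d);np.savez('w8.npz',p=p,d=d,C=C,T=T(s))
E
python3 cap.py w8.npz
```

```text
9.58 [0.5454 0.0806 0.3253] [-1.5759  0.5177  2.1387] q [-0.6313  0.2743  0.0888  1.8511  0.569   1.074   1.3028] F [ 1.2589  0.6097 -1.6209] g 0.013024381333651676
shift cm [-0.25  0.05 -0.  ] |0.3| turn [ 0.001 -0.007  0.006] |0.5 deg|
flange n(tool) [-0.0009  1.     -0.0028] y [-0.3256  7.0157 12.1859] 5020
ext x [-31.0355  30.5533] z [-15.1493  31.8128]
circ ((-0.40956321358680725, 0.5815554261207581), 31.60675621032715)
bar ((0.2253427505493164, 0.5481319427490234), (15.728093147277832, 59.589839935302734), 1.9561529159545898) [-28.3211  29.5441] line ((-0.32969892024993896, -0.8062057495117188), (3.562080144882202, 37.95515441894531), 0.26885899901390076)
```

View pics/w8.png

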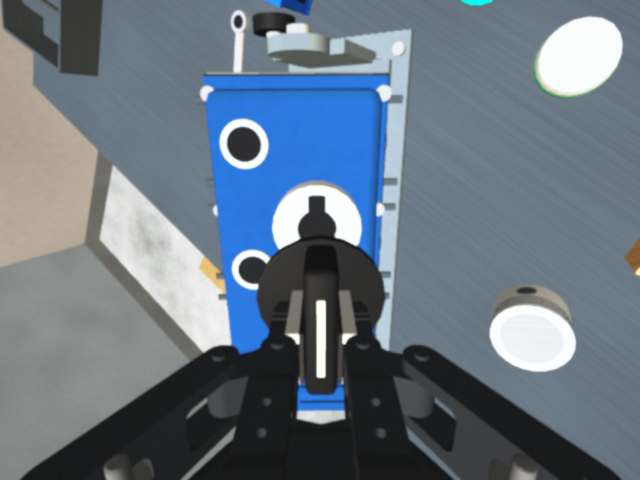

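```bash
cat > rim.py <<'E'
from h import *
import sys
from scipy.optimize import least_squares
z=np.load(sys.argv[1]);C=z['C'];p=z['p'].astype(int);d=z['d']
rim=(d>0)&(p.min(-1)>120)&(abs((C-N)@hn)<.004)&(np.linalg.norm(C-N,axis=-1)<.046)
u=(C-N)@hx*1e3; v=(C-N)@hy*1e3; w=(C-N)@hn*1e3
L=np.c_[u[rim],v[rim]]
print(len(L),'h',np.median(w[rim]))
a=np.arctan2(L[:,1],L[:,0]);rr=np.hypot(*L.T); E=[]
for k in np.arange(-np.pi,np.pi,np.radians(6)):
    s=(a>=k)&(a<k+np.radians(6))
    if s.sum()>3 and rr[s].max()>30: E.append(L[s][rr[s].argmax()])
E=np.array(E); f=least_squares(lambda x:np.hypot(E[:,0]-x[0],E[:,1]-x[1])-36,[0,0],loss='soft_l1'); print('centre (hx,hy) mm',f.x,'free r',least_squares(lambda x:np.hypot(E[:,0]-x[0],E[:,1]-x[1])-x[2],[0,0,36],loss='soft_l1').x, len(E))
# slot edges on rows v: gap in rim points, |u|<15
for v0 in range(-27,-15,2):
  s=L[abs(L[:,1]-v0)<1]; l=s[s[:,0]<0][:,0]; r=s[s[:,0]>0][:,0]
  if len(l) and len(r): print(v0,l.max(),r.min(),(l.max()+r.min())/2)
for v0 in range(17,29,2):
  s=L[abs(L[:,1]-v0)<1]; l=s[s[:,0]<0][:,0]; r=s[s[:,0]>0][:,0]
  if len(l) and len(r): print(v0,l.max(),r.min(),(l.max()+r.min())/2)
E
python3 rim.py w8.npz; python3 rim.py w2.npz; python3 rim.py w1.npz
```

```text
2910 h 0.4401358038089838
centre (hx,hy) mm [-0.0965  0.1478] free r [-0.0697 -0.3263 35.5696] 39
-27 -4.418485876187383 4.18773843428753 -0.11537372094992637
-25 -7.479969096755061 7.2803388016686075 -0.09981514754322696
-23 -7.49697208193777 7.349461686240204 -0.07375519784878293
-21 -7.471274705309233 7.373444664196721 -0.048915020556256295
-19 -7.470830411418528 7.394753317516374 -0.03803854695107711
-17 -7.468212587835997 7.470091216879769 0.0009393145218861143
3238 h 0.26194968107575495
centre (hx,hy) mm [ 0.3195 -0.1571] free r [-0.3238 -0.1543 35.448 ] 38
-27 -0.20787858797370595 0.5931323267998395 0.19262686941306678
-25 -6.887890172964507 6.872493588770691 -0.007698292096907977
-23 -6.938118942384554 7.082931224445948 0.07240614103069731
25 -7.247998621076062 6.766988387220772 -0.24050511692764465
27 -0.7864006905486624 0.6829664733545812 -0.051717108597040595
2029 h 0.2429592103342236
centre (hx,hy) mm [-0.1245 -0.0441] free r [-0.132  -0.045  35.5388] 60
-27 -7.96910678555132 5.889835218674755 -1.0396357834382823
-25 -12.840950148150055 11.844271853789513 -0.49833914718027117
-23 -16.302611327621086 16.843882386024042 0.2706355292014777
-21 -18.786430501306203 18.651929853571453 -0.06725032386737517
-19 -20.884879880211397 20.187608785454753 -0.34863554737832203
-17 -22.0235434827217 22.21963150129036 0.09804400928432955
17 -22.11549871344747 21.21098261347012 -0.452258049988675
19 -20.43332883601916 21.18478631194134 0.3757287379610901
21 -18.835880424068154 17.700498196747834 -0.5676911136601603
23 -14.399544894493733 17.89035326667328 1.7454041860897735
25 -12.628792333994902 12.75123419745143 0.06122093172826393
27 -4.46845094889677 1.7915569609649649 -1.3384469939659025
```

```bash
cat >> h.py <<'E'
def tgt(h,ang=0):  # TCP for cap origin h above rim, turned clockwise by ang deg
    Rt=frame(-hx,-hn)@R.from_rotvec([0,np.radians(ang),0]).as_matrix()
    return N-Rt@np.array([-.0003,.013,.0003])+h*hn, Rt
E
python3 - <<'E'
from h import *
st();go(*tgt(.025))
E
```

```text
9.63 [0.5456 0.081  0.3255] [-1.5765  0.5175  2.1385] q [-0.6316  0.2743  0.0888  1.8504  0.5687  1.0742  1.3028] F [-0.3812  0.3564 -1.2038] g 0.012713689757779919
shift cm [-0.28  8.28  0.02] |8.3| turn [ 0.002 -0.007  0.006] |0.5 deg|
```

>>> arm_command:
  moves:
    - {"x": -0.3,"y": 2.5,"z": 0,"rx": 0,"ry": -0.007,"rz": 0.006,"gripper": -1}
    - {"x": -0.3,"y": 5,"z": 0,"rx": 0,"ry": -0.007,"rz": 0.006,"gripper": -1}
    - {"x": -0.3,"y": 7,"z": 0,"rx": 0,"ry": -0.007,"rz": 0.006,"gripper": -1}
    - {"x": -0.3,"y": 8.3,"z": 0,"rx": 0,"ry": -0.007,"rz": 0.006,"gripper": -1}
    - {"x": -0.3,"y": 8.3,"z": 0,"rx": 0,"ry": -0.007,"rz": 0.006,"gripper": -1}

```text
clock: 10.05
position: [0.5695, 0.0428, 0.2533]
tool_rot: [-1.569, 0.524, 2.147]
force: [0.2, -0.2, -1.1]
grip_width: 0.0128
```

Run:
```python
from h import *
st();go(*tgt(.025));st();
```

```text
10.05 [0.5695 0.0428 0.2533] [-1.5694  0.5243  2.1469] q [-0.5704  0.3751  0.123   1.9209  0.6308  0.8884  1.2736] F [ 0.1554 -0.2108 -1.0935] g 0.012830597026336208
shift cm [ 0.05 -0.23 -0.07] |0.2| turn [-0.001  0.    -0.001] |0.1 deg|
10.05 [0.5695 0.0428 0.2533] [-1.5694  0.5243  2.1469] q [-0.5704  0.3751  0.123   1.9209  0.6308  0.8884  1.2736] F [ 0.1554 -0.2108 -1.0935] g 0.012830597026336208
```

>>> arm_command:
  moves:
    - {"x": 0.05,"y": 0,"z": -0.07,"rx": 0,"ry": 0,"rz": 0,"gripper": -1}
    - {"x": 0.05,"y": 0,"z": -0.07,"rx": 0,"ry": 0,"rz": 0,"gripper": -1}

```text
clock: 10.22
position: [0.5706, 0.0454, 0.2559]
tool_rot: [-1.574, 0.525, 2.147]
force: [0.2, 0.4, -1.7]
grip_width: 0.0127
```

```bash
python3 - <<'E'
from h import *
st();go(*tgt(.0));
s,p,d=grab('wrist','w9.png');C=cloud('wrist',s,d);np.savez('w9.npz',p=p,d=d,C=C,T=T(s))
E
python3 rim.py w9.npz; python3 cap.py w9.npz
```

```text
10.22 [0.5706 0.0454 0.2559] [-1.574   0.5247  2.1469] q [-0.5727  0.3723  0.1214  1.9171  0.6305  0.8914  1.2737] F [ 0.1894  0.3754 -1.6631] g 0.012660487331873622
shift cm [0.05 2.58 0.17] |2.6| turn [ 0.003  0.    -0.001] |0.2 deg|
3037 h 0.32648568839942854
centre (hx,hy) mm [0.0797 0.0023] free r [ 0.0751 -0.5845 35.5365] 32
-27 -5.809343556121559 6.3358280554865765 0.26324224968250887
-25 -6.958666490348694 6.983701380917882 0.012517445284593975
-23 -6.97694965918257 6.982855843670359 0.002953092243894506
-21 -6.942594237343657 7.007723238961887 0.03256450080911488
-19 -8.14182083257898 6.991608604938691 -0.5751061138201439
-17 -14.837269778322597 14.839110091480098 0.0009201565787506638
flange n(tool) [ 0.0002  1.     -0.0023] y [-0.3294  7.0174 12.2778] 4964
ext x [-30.9966  30.4333] z [-14.9368  31.7354]
circ ((-0.5126031041145325, 0.7235754728317261), 31.605623245239258)
bar ((0.3307037353515625, 0.3085060119628906), (15.71035099029541, 59.941158294677734), 1.1439894437789917) [-28.4952  29.5096] line ((-0.32167088985443115, -0.7141189575195312), (3.5332231521606445, 38.171573638916016), 0.2780523896217346)
```

View pics/w9.png

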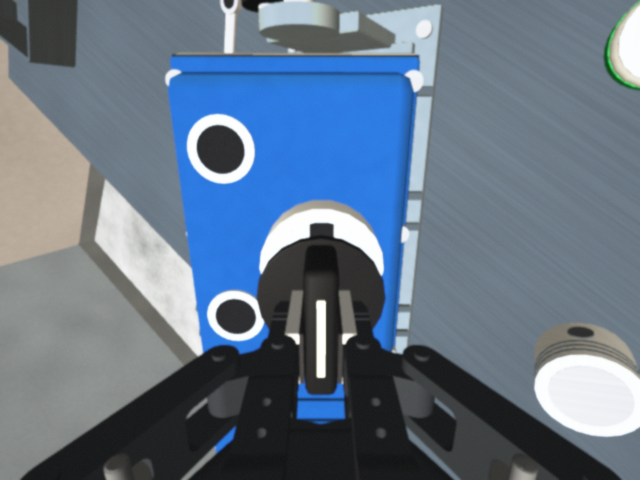

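>>> arm_command:
  moves:
    - {"x": 0.05,"y": 0.3,"z": 0.1,"rx": 0,"ry": 0,"rz": 0,"gripper": -1}
    - {"x": 0.05,"y": 0.3,"z": 0.1,"rx": 0,"ry": 0,"rz": 0,"gripper": -1}
    - {"x": 0.05,"y": 0.3,"z": 0.1,"rx": 0,"ry": 0,"rz": 0,"gripper": -1}

```text
clock: 10.52
position: [0.5701, 0.043, 0.2527]
tool_rot: [-1.573, 0.525, 2.147]
force: [-0.0, 0.3, -1.5]
grip_width: 0.0126
```

Run:
```python
from h import *
st();go(*tgt(.0))
```

```text
10.52 [0.5701 0.043  0.2527] [-1.5733  0.5252  2.147 ] q [-0.5707  0.375   0.1234  1.9233  0.6344  0.8829  1.2704] F [-0.0123  0.2593 -1.5129] g 0.012576563916719241
shift cm [ 0.05  2.22 -0.  ] |2.2| turn [ 0.003  0.    -0.002] |0.2 deg|
```

Aligned to within 0.5 mm; inserting slowly, watching the force.

>>> arm_command:
  moves:
    - {"x": 0.05,"y": 0.4,"z": 0,"rx": 0,"ry": 0,"rz": 0,"gripper": -1}
    - {"x": 0.05,"y": 0.7,"z": 0,"rx": 0,"ry": 0,"rz": 0,"gripper": -1}
    - {"x": 0.05,"y": 1.0,"z": 0,"rx": 0,"ry": 0,"rz": 0,"gripper": -1}
    - {"x": 0.05,"y": 1.2,"z": 0,"rx": 0,"ry": 0,"rz": 0,"gripper": -1}
    - {"x": 0.05,"y": 1.2,"z": 0,"rx": 0,"ry": 0,"rz": 0,"gripper": -1}

```text
clock: 10.93
position: [0.5731, 0.0378, 0.2414]
tool_rot: [-1.572, 0.525, 2.147]
force: [0.4, -0.8, -0.6]
grip_width: 0.0129
```

Run:
```python
from h import *
st();go(*tgt(.0))
```

```text
10.93 [0.5731 0.0378 0.2414] [-1.572   0.5253  2.1472] q [-0.5624  0.3929  0.1286  1.9314  0.6447  0.8559  1.2626] F [ 0.3667 -0.7855 -0.5777] g 0.012884515068818264
shift cm [ 0.    0.93 -0.04] |0.9| turn [ 0.001  0.    -0.002] |0.1 deg|
```

>>> arm_command:
  moves:
    - {"x": 0,"y": 0.3,"z": 0,"rx": 0,"ry": 0,"rz": 0,"gripper": -1}
    - {"x": 0,"y": 0.6,"z": 0,"rx": 0,"ry": 0,"rz": 0,"gripper": -1}
    - {"x": 0,"y": 0.8,"z": 0,"rx": 0,"ry": 0,"rz": 0,"gripper": -1}
    - {"x": 0,"y": 0.9,"z": 0,"rx": 0,"ry": 0,"rz": 0,"gripper": -1}
    - {"x": 0,"y": 0.95,"z": 0,"rx": 0,"ry": 0,"rz": 0,"gripper": -1}

```text
clock: 11.35
position: [0.5757, 0.034, 0.2338]
tool_rot: [-1.573, 0.525, 2.147]
force: [-10.2, 2.5, 13.1]
grip_width: 0.0126
```

Run:
```python
from h import *
st();go(*tgt(.0));go(*tgt(0,90))
```

```text
11.35 [0.5757 0.034  0.2338] [-1.5726  0.5254  2.1469] q [-0.5562  0.4053  0.1324  1.9364  0.6524  0.8362  1.2572] F [-10.2179   2.5058  13.0753] g 0.012595251457634828
shift cm [ 0.01  0.05 -0.03] |0.1| turn [ 0.002  0.    -0.002] |0.1 deg|
shift cm [-0.05  0.05 -0.03] |0.1| turn [0.003 1.571 0.   ] |90.0 deg|
```

>>> arm_command:
  moves:
    - {"x": 0,"y": 0,"z": 0,"rx": 0,"ry": 0.1,"rz": 0,"gripper": -1}
    - {"x": 0,"y": 0,"z": 0,"rx": 0,"ry": 0.2,"rz": 0,"gripper": -1}
    - {"x": 0,"y": 0,"z": 0,"rx": 0,"ry": 0.3,"rz": 0,"gripper": -1}
    - {"x": 0,"y": 0,"z": 0,"rx": 0,"ry": 0.4,"rz": 0,"gripper": -1}
    - {"x": 0,"y": 0,"z": 0,"rx": 0,"ry": 0.5,"rz": 0,"gripper": -1}

```text
clock: 11.77
position: [0.5759, 0.0344, 0.2337]
tool_rot: [-1.846, 0.453, 1.579]
force: [-0.1, 1.2, -1.1]
grip_width: 0.0126
```

Run:
```python
from h import *
st();print(bot.observe()['moment']);go(*tgt(0,90))
```

```text
11.77 [0.5759 0.0344 0.2337] [-1.8461  0.453   1.5792] q [-0.6313  0.4116  0.231   1.9401  0.6081  0.8089  0.7915] F [-0.0558  1.1557 -1.0847] g 0.012643867652778472
[0.7119 0.3718 0.0738]
shift cm [-0.07  0.05 -0.02] |0.1| turn [0.003 1.066 0.002] |61.1 deg|
```

>>> arm_command:
  moves:
    - {"x": -0.03,"y": 0.05,"z": 0,"rx": 0,"ry": 0.1,"rz": 0,"gripper": -1}
    - {"x": -0.03,"y": 0.05,"z": 0,"rx": 0,"ry": 0.2,"rz": 0,"gripper": -1}
    - {"x": -0.03,"y": 0.05,"z": 0,"rx": 0,"ry": 0.3,"rz": 0,"gripper": -1}
    - {"x": -0.03,"y": 0.05,"z": 0,"rx": 0,"ry": 0.4,"rz": 0,"gripper": -1}
    - {"x": -0.03,"y": 0.05,"z": 0,"rx": 0,"ry": 0.5,"rz": 0,"gripper": -1}

```text
clock: 12.18
position: [0.5766, 0.0343, 0.2339]
tool_rot: [-2.028, 0.269, 1.081]
force: [0.5, 2.3, 5.8]
grip_width: 0.0126
```

Run:
```python
from h import *
st();print(bot.observe()['moment']);go(*tgt(0,90))
```

```text
12.18 [0.5766 0.0343 0.2339] [-2.0277  0.2694  1.0805] q [-0.7096  0.422   0.3367  1.9436  0.5568  0.7797  0.3388] F [0.4585 2.3299 5.783 ] g 0.012564002984888844
[ 0.3247 -0.1342  0.2458]
shift cm [-0.06  0.05  0.02] |0.1| turn [0.003 0.566 0.004] |32.5 deg|
```

>>> arm_command:
  moves:
    - {"x": -0.03,"y": 0,"z": 0,"rx": 0,"ry": 0.1,"rz": 0,"gripper": -1}
    - {"x": -0.03,"y": 0,"z": 0,"rx": 0,"ry": 0.2,"rz": 0,"gripper": -1}
    - {"x": -0.03,"y": 0,"z": 0,"rx": 0,"ry": 0.32,"rz": 0,"gripper": -1}
    - {"x": -0.03,"y": 0,"z": 0,"rx": 0,"ry": 0.44,"rz": 0,"gripper": -1}
    - {"x": -0.03,"y": 0,"z": 0,"rx": 0,"ry": 0.55,"rz": 0,"gripper": -1}

```text
clock: 12.6
position: [0.5767, 0.0339, 0.2342]
tool_rot: [-2.097, 0.004, 0.591]
force: [1.1, 2.5, 7.8]
grip_width: 0.0125
```

>>> arm_command:
  moves:
    - {"x": 0,"y": 0,"z": 0,"rx": 0,"ry": 0.02,"rz": 0,"gripper": -1}
    - {"x": 0,"y": 0,"z": 0,"rx": 0,"ry": 0.02,"rz": 0,"gripper": -1}

```text
clock: 12.77
position: [0.5766, 0.0339, 0.2341]
tool_rot: [-2.097, -0.004, 0.577]
force: [-0.4, 2.7, 7.2]
grip_width: 0.0125
```

```bash
python3 - <<'E'
from h import *
st();print(bot.observe()['moment']);go(*tgt(0,90))
s,p,d=grab('wrist','w10.png');C=cloud('wrist',s,d);np.savez('w10.npz',p=p,d=d,C=C,T=T(s))
E
python3 cap.py w10.npz
```

```text
12.77 [0.5766 0.0339 0.2341] [-2.0967 -0.0039  0.5773] q [-0.8052  0.4407  0.4683  1.9484  0.4837  0.7457 -0.161 ] F [-0.4233  2.7026  7.1817] g 0.01252636123343549
[ 0.0281 -0.0341  0.0197]
shift cm [-0.04  0.05  0.02] |0.1| turn [ 0.002 -0.001  0.004] |0.3 deg|
flange n(tool) [-0.0037  1.     -0.0022] y [-5.5746  7.1546 11.1929] 3776
ext x [-30.6378  29.7289] z [-15.0551  31.216 ]
circ ((-0.16189919412136078, 0.6661868691444397), 31.253433227539062)
bar ((-0.38025856018066406, -0.010564804077148438), (59.35242462158203, 15.8496732711792), 87.6965560913086) [-28.6553  28.8733] line ((0.044255733489990234, -5.874757766723633), (5.852103233337402, 47.03852844238281), 3.5218589305877686)
```

View pics/w10.png

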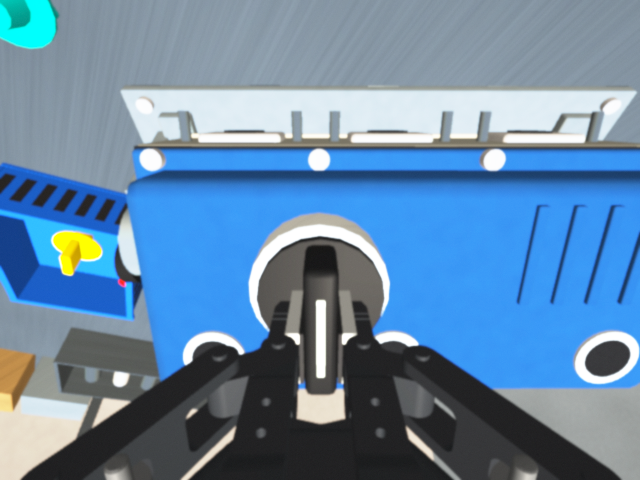

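>>> arm_command:
  moves:
    - {"x": 0,"y": 0,"z": 0,"rx": 0,"ry": 0,"rz": 0,"gripper": -0.5}
    - {"x": 0,"y": 0,"z": 0,"rx": 0,"ry": 0,"rz": 0,"gripper": -0.2}
    - {"x": 0,"y": 0,"z": 0,"rx": 0,"ry": 0,"rz": 0,"gripper": 0}
    - {"x": 0,"y": 0,"z": 0,"rx": 0,"ry": 0,"rz": 0,"gripper": 0}
    - {"x": 0,"y": -1,"z": 0,"rx": 0,"ry": 0,"rz": 0,"gripper": 0}

```text
clock: 13.23
position: [0.5726, 0.0368, 0.2413]
tool_rot: [-2.096, 0.001, 0.577]
force: [-0.4, -0.2, -0.3]
grip_width: 0.0424
```

>>> arm_command:
  moves:
    - {"x": 0,"y": -2,"z": 0,"rx": 0,"ry": 0,"rz": 0,"gripper": 0}
    - {"x": 0,"y": -4,"z": 0,"rx": 0,"ry": 0,"rz": 0,"gripper": 0}
    - {"x": 0,"y": -7,"z": 0,"rx": 0,"ry": 0,"rz": 0,"gripper": 0}
    - {"x": 0,"y": -10,"z": 0,"rx": 0,"ry": 0,"rz": 0,"gripper": 0}
    - {"x": 0,"y": -13,"z": 0,"rx": 0,"ry": 0,"rz": 0,"gripper": 0}

```text
clock: 13.65
position: [0.5364, 0.0926, 0.3564]
tool_rot: [-2.096, -0.001, 0.578]
force: [0.7, -0.2, -1.1]
grip_width: 0.0428
```

>>> arm_command:
  moves:
    - {"x": 0,"y": 0,"z": 0,"rx": 0,"ry": 0,"rz": 0,"gripper": 0}
    - {"x": 0,"y": 0,"z": 0,"rx": 0,"ry": 0,"rz": 0,"gripper": 0}
    - {"x": 0,"y": 0,"z": 0,"rx": 0,"ry": 0,"rz": 0,"gripper": 0}

```text
clock: 13.9
position: [0.5371, 0.092, 0.3544]
tool_rot: [-2.096, -0.001, 0.578]
force: [0.0, 0.1, -0.8]
grip_width: 0.0429
```

Run:
```python
from h import *
st()
s,p,d=grab('wrist','w11.png');C=cloud('wrist',s,d)
_,p2,_=grab('top','t11.png')
p=p.astype(int);w=(C-N)@hn*1e3;u=(C-N)@hx*1e3;v=(C-N)@hy*1e3
blk=(d>0)&(p.max(-1)<110)&(np.hypot(u,v)<40)
fl=blk&(abs(w-6)<4); F=C[fl]; c=F.mean(0);n=np.linalg.svd(F-c,full_matrices=False)[2][2];n*=np.sign(n[2])
print('flange top h',np.median(w[fl]),'tilt vs hn',np.degrees(np.arccos(n@hn)),cv2.minEnclosingCircle(np.c_[u[fl],v[fl]].astype(np.float32)))
tp=(d>0)&(abs(w-38)<3)&(np.hypot(u,v)<40); print('bar',cv2.minAreaRect(np.c_[u[tp],v[tp]].astype(np.float32)),np.median(w[tp]))
```

```text
13.9 [0.5371 0.092  0.3544] [-2.0959 -0.0012  0.5782] q [-0.9567  0.2587  0.4527  1.8323  0.4686  1.0894 -0.1642] F [ 0.0098  0.0941 -0.847 ] g 0.042892717631005016
flange top h 6.347520601581334 tilt vs hn 0.1293600851649085 ((-0.4503408372402191, 0.5372955799102783), 30.567461013793945)
bar ((0.048442840576171875, 0.3105463981628418), (59.230567932128906, 13.353239059448242), 0.6226030588150024) 38.09627335059972
```

View pics/w11.png

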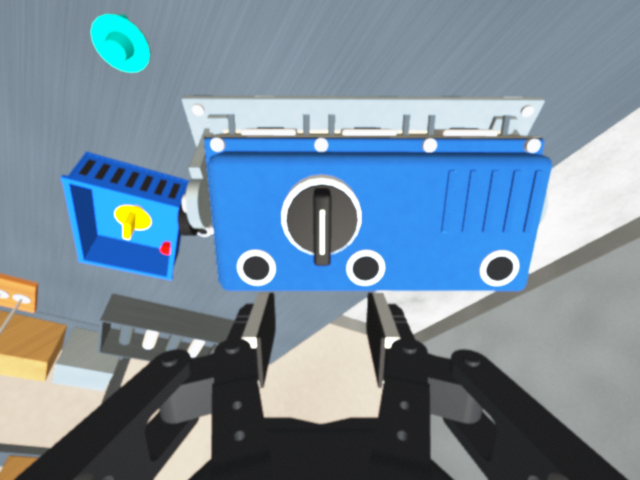

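View pics/t11.png

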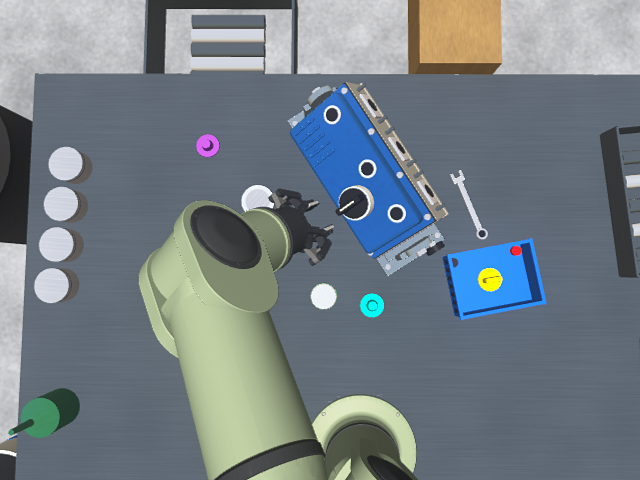

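The cap is flat on the rim: flange top 6.3 mm above it, tilt 0.1°, bar across the slot. The plug is in the basket, and the tin (323,296), piston (257,200) and spanner show no movement. Handing in.

```bash
python3 -c "
from h import *
bot.job_done(); st()"
```

```text
the job is handed in; nothing more can be done
the job is handed in; nothing more can be done
```

The job is done and handed in after about 14 s of robot time. I pulled the yellow plug and set it standing in the blue basket. I then took the black cap from the rack, passed its lugs through the slot until it seated, turned it 90° clockwise and let go.

**Last checks:**
- **Cap:** the flange top is 6.3 mm above the rim (6 mm expected), tilted 0.1° and centred to about 0.7 mm. The grip bar lies within 1° of square across the slot. I didn't pull on it to prove the lock; that rests on the turn angle and the seated height.
- **Plug:** it is in the basket in both the wrist and top pictures.
- **Bystanders:** the tin and spanner are where they started. The arm partly hid the piston in the last top picture, but what shows of it hasn't moved.
- **Forces:** the wrist force readings I took stayed below about 20 N, and the gripper was clear of everything at hand-in.

No check failed. The top and side cameras disagreed by about 4 mm on the neck position, so I used the wrist camera, whose three views agreed within about 0.4 mm.

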